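Right a fallen reagent bottle against the corner stop and put it home

ROBOT

A 7-joint arm with a two-finger parallel gripper is mounted at the origin on a cart in front of the work surface, level with it; the furniture and walls round the work are solid. World frame = base frame: x ahead of the robot, y to its left, z up, the work surface at z = 0. Lengths are in m, angles in rad, forces in N, time in s.
With the tool pointing down it reaches from about 0.425 to 0.925 m from the base axis. Payload 6.8 kg.
Tool frame: the origin (TCP) lies on the mounting face of the last link; the fingertips stand 173 mm ahead of it and the grasp point (between the pads) lies 155 mm ahead of it; z points along the fingers, y is the line along which they close (so a half turn about z gives the same grasp; the last joint's range is limited). The gripper opens to 85 mm and grips with 20 to 120 N. Pads are 22 mm wide; open, the fingers measure 114 mm over their backs; the gripper's body (76 mm by 85 mm) begins 54 mm behind the grasp point. The pads swing forward as they close: fully open they stand 13 mm farther back than shut.
Start: joints at [-1.217, 0.477, 0.022, 1.555, -0.011, 1.109, -0.083], TCP at [0.301, 0.604, 0.405] pointing down, gripper open.
Joint ranges: [-2.96, 2.96], [-0.34, 2.1], [-1.41, 1.46], [0.24, 2.44], [-1.37, 4.51], [0.17, 1.92], [-2.96, 2.96]. Speed limits (rad/s): [2.39, 2.39, 3.14, 3.14, 3.14, 3.14, 3.14].

INTERFACE

Orientations are given as a unit quaternion [w, x, y, z].
In Python, from station import bot gives the robot as it stands. The module is installed in compiled form; this text tells all that it offers.
- The arm moves only by the shell command python3 -m pendant 'ROWS' [FORCE]. ROWS is JSON, a list of rows, each a list of 5 numbers: the finger opening in m, from 0 to 0.0854, then the shift along the tool's x, y, z in m, then the turn about the tool's z in degrees. In form: [[jaw, x, y, z, yaw], ...]. A call has 1 to 12 rows; each row shifts and turns the commanded pose from where the row before left it, along the tool's axes as they then stand; what a row does not reach is not made up. A row lasts 1/12 s, in which the tool goes at most 41.7 mm and 7.16 degrees, less where a joint would pass 70% of its speed; a pose out of reach is approached as far as the arm can. A call with a gripper value outside its range is refused whole. The fingers move at their own pace and stop on an object; FORCE is the grip in N (left out, the last holds). Time passes only in rows, so rows that do not move let the fingers close. It gives the time, the measured TCP pose, the force, the opening and the grip force at its end, in the units of the state.
- bot.get_obs(): the state, without advancing time (a new reading comes with each control period).
- bot.read_camera(name): name is "side" or "top" or "wrist"; returns (picture, depth): 384x512x3 uint8, blue, green, red; 384x512 float32, m along the optical axis (not along the pixel's ray), 0 where there is no reading.
- bot.camera_model(name): a dict with "intrinsics" (3x3 intrinsics, pixels), "dist_coeffs" ([k1, k2, p1, p2, k3] as OpenCV has them; the pictures are not rectified), "R" (3x3) and "t" (3): a world point X has camera coordinates R X + t. Camera axes: x right, y down, z forward; pixel columns grow to the right and rows downward; lengths in m; the calibration is good to about 2 mm. A picture is of the moment at which its call begins: read the wrist's pose just before it. camera_model takes no time and is no camera call; for the wrist camera it gives the pose at the moment of the call.
- bot.hand_in(): hands the job in; it is judged then, once.
Trained networks look in the newest picture that a camera, given by its name, has taken for a name from the list of things; names that differ only in an ending like _2 or _b are one class to them, and where a whole thing is asked for, a point or a joint stands for the part that bears it (a point fixed in the world has none). Each returns a list of dicts, best first, with "score" (0 to 1); they miss things now and then, are a little off and sometimes report something else, mostly with a low value. They report only what shows in the picture. A call takes as long as a camera call.
- bot.boxes_of(name, camera): "at" ([column, row] in pixels, amid what is visible of it).
- bot.trace(name, camera): "mask" (384x512 bool, what is visible of it) and "at" ([column, row] in pixels, amid what is visible of it).
- bot.pinpoint(name, camera): "at" ([column, row] in pixels: a listed point, or the origin of a listed thing).
The state is a dict: "t": time; "q": joint angles; "joint_vel": joint speeds; "joint_torque": joint torques, N m; "eef_pos": TCP position; "tool_rot": TCP orientation; "contact_force": force on the tool from outside, world axes, zero at the start; "torque": the same for the moment, N m; "gripper_width": opening from 0.0 (shut) to 1.0 (fully open); "grasp_force": force on a finger pad.
Only numpy, scipy, OpenCV 4.12 (cv2) and the standard library are available. Lean on these libraries where they do the work, as an engineer would, in place of code of your own. Each camera call takes 0.05 s, during which the arm holds its last target. There are 200 camera calls.

TASK

The blue-capped reagent bottle has fallen over in front of the grey corner stop. Push its cap end against the long board of the stop and use that contact to tip the bottle up until it stands upright on the desk in front of the board, and let go of it; then move it fully home into the corner, standing right up against both boards. Press only gently on the stop at all times, and leave the other bottles and the cup where they are.

Things in the scene. Friction and masses are not known exactly. Their poses are not given: they have to be found in the camera images.
- bottle: the fallen round reagent bottle: white, 83 mm tall, 40 mm in diameter (straight up to 55 mm, shoulder to 72 mm), about 0.06 to 0.13 kg. Origin: centre of its underside; z axis towards the cap. It starts lying (origin 20 mm up), cap 30 to 80 mm short of the long board. Held lightly it turns between the finger pads when its cap is pressed on; leaning under 20 degrees it settles on its base
- cap_top (a point): centre of the top of that bottle's fixed blue cap (24 mm in diameter), 83 mm from the bottle's origin along its z axis. At the start it points to the long board, within about 20 degrees of square
- stop: rigid fixed grey plastic corner stop, blue top edge on its long board. Origin: inner corner at desk height. x axis: level, through the long board, away from the robot; y axis: along the long board to the robot's left, through the end board. Long board: inner face at x = 0, 10 mm thick, 85 mm high, from y = -240 to +10 mm
- end_board (a point): middle of the top of the end board's inner face. The end board is fixed, part of the stop: inner face at the stop's y = 0, 10 mm thick, 55 mm high, reaching from the long board to the stop's x = -69 mm
- amber_bottle: bystander: amber reagent bottle with black cap, 40 mm diameter, 83 mm tall, standing behind the long board; origin at the centre of its underside
- green_bottle: bystander: white reagent bottle with green label and red cap, 40 mm diameter, 83 mm tall, standing behind the long board; origin at the centre of its underside
- cup: bystander: clear sample cup with yellow lid, 41 mm diameter, 50 mm tall, standing beyond the end board; origin at the centre of its underside

How it is judged:
By the outcome, as a careful person would: the job done as asked, in the order asked, and still so for the second after the job is handed in, with the robot touching nothing.
It also fails if it takes over 72 s, if anything falls off the work surface, if the arm or the gripper's body presses on something with over 40 N, if the wrist force passes 120 N, or if a joint passes its speed limit or range.

## Working session

There is one attempt and no reset: what is moved stays moved. The work goes in short steps, Python scripts to look and compute and a shell command to move; the robot and the scene stay as the last step left them, time stands still between calls to the robot, and variables do not carry over. Pictures are saved under pics/ and viewed, at most 13 in all, crops included, and the job is handed in when it is done.

```bash
mkdir -p pics
cat > h.py <<'E'
import numpy as np,cv2
from station import bot
from scipy.spatial.transform import Rotation as Ro
def ray(m,px):
    K=np.array(m["intrinsics"]);D=np.array(m["dist_coeffs"])
    p=cv2.undistortPoints(np.array([[px]],float),K,D)[0,0]
    R=np.array(m["R"]);t=np.array(m["t"]).ravel()
    return -R.T@t, R.T@np.array([p[0],p[1],1.])
def onz(m,px,z):
    c,d=ray(m,px);return c+d*(z-c[2])/d[2]
def cloud(m,dep,mask):
    v,u=np.nonzero(mask&(dep>0));K=np.array(m["intrinsics"]);D=np.array(m["dist_coeffs"])
    p=cv2.undistortPoints(np.c_[u,v].astype(float)[:,None],K,D)[:,0]
    z=dep[v,u];R=np.array(m["R"]);t=np.array(m["t"]).ravel()
    return (np.c_[p*z[:,None],z]-t)@R
def st():
    o=bot.get_obs();w,x,y,z=o["tool_rot"]
    return o,Ro.from_quat([x,y,z,w]).as_matrix()
E
python3 - <<'E'
from h import *
np.set_printoptions(precision=4,suppress=True)
o,R=st();print(o["t"],o["eef_pos"],R,o["gripper_width"])
ims=[]
for c in ["side","top"]:
    im,d=bot.read_camera(c);m=bot.camera_model(c);ims.append(im)
    for n in ["bottle","stop","amber_bottle","green_bottle","cup"]:
        r=bot.trace(n,c)
        for k in r[:1]:
            P=cloud(m,d,k["mask"])
            print(c,n,round(k["score"],2),k["at"],len(P),np.median(P,0) if len(P) else '',P.min(0),P.max(0))
    for n in ["bottle","cap_top","stop","end_board"]:
        z={"bottle":.02,"cap_top":.02,"stop":0,"end_board":.055}[n]
        for k in bot.pinpoint(n,c)[:2]: print(c,"pt",n,round(k["score"],2),k["at"],onz(m,k["at"],z))
cv2.imwrite("pics/a.png",cv2.resize(np.hstack(ims),(800,300)))
E
```

```text
0.0 [0.3006 0.604  0.4037] [[-0.8952  0.4456 -0.0007]
 [ 0.4456  0.8952 -0.0018]
 [-0.0001 -0.0019 -1.    ]] 1.0011680070902311
side bottle 0.57 [211.5, 238.3] 763 [0.4504 0.2004 0.0314] [ 0.4167  0.1861 -0.0021] [0.5012 0.2618 0.0429]
side stop 0.66 [271.3, 209.5] 2249 [0.5723 0.2202 0.0427] [ 0.5352  0.0822 -0.0015] [0.6439 0.4191 0.091 ]
side amber_bottle 0.58 [291.9, 198.0] 497 [0.6379 0.2273 0.0562] [ 0.6156  0.1759 -0.0003] [0.6991 0.3418 0.0862]
side green_bottle 0.79 [301.9, 222.6] 639 [0.6261 0.1567 0.0496] [ 0.612   0.1464 -0.0004] [0.6871 0.2558 0.0862]
side cup 0.76 [216.0, 163.5] 353 [0.5326 0.4175 0.0406] [ 0.5151  0.4072 -0.0001] [0.5541 0.4488 0.0539]
side pt bottle 0.91 [195.9, 242.9] [0.4206 0.2138 0.02  ]
side pt cap_top 0.68 [233.0, 229.5] [0.5026 0.2225 0.02  ]
side pt cap_top 0.43 [260.1, 197.3] [0.5925 0.2963 0.02  ]
side pt stop 0.62 [258.7, 197.1] [0.5985 0.3199 0.    ]
side pt stop 0.25 [233.7, 231.2] [0.5084 0.2367 0.    ]
side pt end_board 0.82 [242.3, 178.0] [0.5653 0.334  0.055 ]
top bottle 0.83 [278.8, 245.9] 574 [0.4523 0.2147 0.0347] [ 0.4163  0.1866 -0.0027] [0.5002 0.2344 0.0433]
top stop 0.89 [272.2, 189.8] 1664 [0.5765 0.2256 0.0601] [ 0.5338  0.0682 -0.0028] [0.6349 0.3519 0.0906]
top amber_bottle 0.53 [266.0, 164.3] 260 [0.6355 0.2418 0.0614] [0.6253 0.2224 0.0068] [0.6597 0.26   0.0863]
top green_bottle 0.52 [294.8, 169.0] 279 [0.6231 0.1742 0.0606] [ 0.6114  0.1444 -0.001 ] [0.6485 0.1905 0.0862]
top cup 0.85 [187.1, 210.7] 244 [0.5326 0.4314 0.0504] [ 0.5141  0.4127 -0.0009] [0.5629 0.4528 0.0548]
top pt bottle 0.61 [278.9, 261.1] [0.4161 0.217  0.02  ]
top pt cap_top 0.74 [279.3, 228.9] [0.4913 0.2141 0.02  ]
top pt stop 0.69 [232.3, 188.5] [0.595  0.3265 0.    ]
top pt stop 0.49 [259.5, 172.8] [0.634  0.2585 0.    ]
```

View pics/a.png

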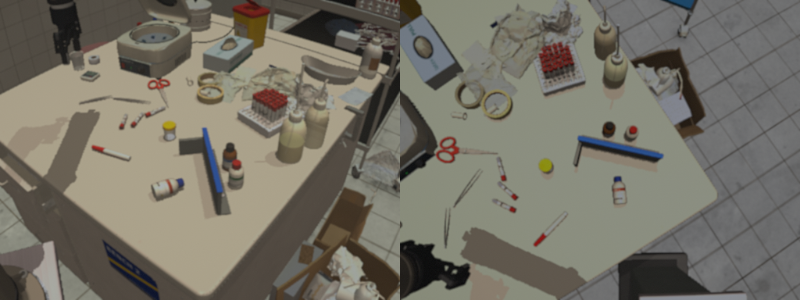

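```bash
cat > fit.py <<'E'
from h import *
np.set_printoptions(precision=4,suppress=True)
def fit(cams):
    for c in cams:
        im,d=bot.read_camera(c);m=bot.camera_model(c)
        r=bot.trace("stop",c)
        if r:
            P=cloud(m,d,r[0]["mask"]);T=P[(P[:,2]>.078)&(P[:,2]<.092)]
            if len(T)>30:
                (vx,vy,x0,y0)=cv2.fitLine(T[:,:2].astype(np.float32),cv2.DIST_HUBER,0,.005,.001).ravel()
                if vy<0:vx,vy=-vx,-vy
                a=np.array([vx,vy]);s=(T[:,:2]-[x0,y0])@a;n=np.array([vy,-vx]);w=(T[:,:2]-[x0,y0])@n
                e=np.array([x0,y0])+a*np.percentile(s,99.5);e2=np.array([x0,y0])+a*np.percentile(s,.5)
                print(c,"ydir deg",np.degrees(np.arctan2(vx,vy)),"len",np.ptp(s),"w",np.percentile(w,[3,97]),"ends",e,e2,"corner est",(e+e2)/2+a*.115-n*.005)
        r=bot.trace("bottle",c)
        if r:
            P=cloud(m,d,r[0]["mask"]);P=P[(P[:,2]>.012)&(P[:,2]<.05)]
            (vx,vy,x0,y0)=cv2.fitLine(P[:,:2].astype(np.float32),cv2.DIST_HUBER,0,.005,.001).ravel()
            if vx<0:vx,vy=-vx,-vy
            s=(P[:,:2]-[x0,y0])@[vx,vy];print(c,"bottle yaw",np.degrees(np.arctan2(vy,vx)),np.array([x0,y0])+np.percentile(s,1)*np.array([vx,vy]),np.array([x0,y0])+np.percentile(s,99)*np.array([vx,vy]))
        for n,z in [("bottle",.02),("cap_top",.02),("stop",0),("end_board",.055)]:
            for k in bot.pinpoint(n,c)[:1]: print(c,n,round(k["score"],2),k["at"],onz(m,k["at"],z))
    return im
E
python3 -c "
from fit import *
fit(['top','side'])
o,R=st();p=np.array([.47,.215,.36])-o['eef_pos'];print(R.T@p)"
```

```text
top ydir deg 13.517795 len 0.24967175310903178 w [-0.0063  0.0066] ends [0.6068 0.3316] [0.549  0.0914] corner est [0.5999 0.3245]
top bottle yaw 5.0604763 [0.4186 0.2119] [0.4971 0.2189]
top bottle 0.61 [277.9, 260.9] [0.4166 0.2193 0.02  ]
top cap_top 0.71 [279.5, 229.5] [0.4899 0.2137 0.02  ]
top stop 0.96 [232.7, 187.7] [0.597  0.3255 0.    ]
top end_board 0.64 [228.9, 196.6] [0.5644 0.3311 0.055 ]
side ydir deg 13.556753 len 0.25294860121802387 w [-0.0064  0.0066] ends [0.6083 0.329 ] [0.5498 0.0865] corner est [0.6011 0.3207]
side bottle yaw 6.1796713 [0.42   0.1973] [0.5001 0.206 ]
side bottle 0.72 [195.0, 240.7] [0.4206 0.2204 0.02  ]
side cap_top 0.93 [234.8, 228.5] [0.5071 0.2239 0.02  ]
side stop 0.95 [256.7, 199.0] [0.5919 0.3155 0.    ]
side end_board 0.93 [241.6, 178.8] [0.5628 0.3319 0.055 ]
[-0.3249 -0.2731  0.0447]
```

```bash
python3 -m pendant '[[0.085,-0.0295,-0.0248,0.004,0],[0.085,-0.0295,-0.0248,0.004,0],[0.085,-0.0295,-0.0248,0.004,0],[0.085,-0.0295,-0.0248,0.004,0],[0.085,-0.0295,-0.0248,0.004,0],[0.085,-0.0295,-0.0248,0.004,0],[0.085,-0.0295,-0.0248,0.004,0],[0.085,-0.0295,-0.0248,0.004,0],[0.085,-0.0295,-0.0248,0.004,0],[0.085,-0.0295,-0.0248,0.004,0],[0.085,-0.0295,-0.0248,0.004,0]]' 20 && python3 -m pendant '[[0.085,0,0,0,-6],[0.085,0,0,0,-6],[0.085,0,0,0,-6],[0.085,0,0,0,-6],[0.085,0,0,0,-6],[0.085,0,0,0,0]]'
python3 - <<'E'
from fit import *
im=fit(['wrist']);cv2.imwrite('pics/b.png',im)
o,R=st();print(o['t'],o['eef_pos'],R,bot.camera_model('wrist')['t'],bot.camera_model('wrist')['R'])
E
```

```text
t: 2.62
eef_pos: [0.4702, 0.2137, 0.3609]
tool_rot: [0.0, 0.229, 0.973, 0.0]
contact_force: [1.0, 0.3, 0.4]
gripper_width: 0.994
grasp_force: 0.0
t: 3.12
eef_pos: [0.4698, 0.2154, 0.3609]
tool_rot: [0.0, -0.033, 0.999, 0.0]
contact_force: [-0.1, 0.2, 0.3]
gripper_width: 0.996
grasp_force: 0.0
wrist ydir deg 13.970384 len 0.23631143457548903 w [-0.005   0.0078] ends [0.6021 0.3112] [0.5468 0.0887] corner est [0.5974 0.3127]
wrist bottle yaw 4.6109033 [0.4189 0.2092] [0.4989 0.2157]
wrist bottle 0.92 [253.2, 123.8] [0.418  0.2081 0.02  ]
wrist cap_top 0.66 [254.8, 199.6] [0.5014 0.2146 0.02  ]
wrist stop 0.77 [332.9, 272.6] [0.6014 0.3218 0.    ]
wrist end_board 0.74 [357.9, 274.1] [0.5685 0.3308 0.055 ]
3.4667 [0.4697 0.2156 0.3607] [[-0.9982 -0.0607 -0.    ]
 [-0.0607  0.9982 -0.    ]
 [ 0.     -0.     -1.    ]] [-0.1866 -0.4872  0.2052] [[-0.0596  0.9982 -0.0001]
 [ 0.9613  0.0574  0.2696]
 [ 0.2691  0.016  -0.963 ]]
```

View pics/b.png

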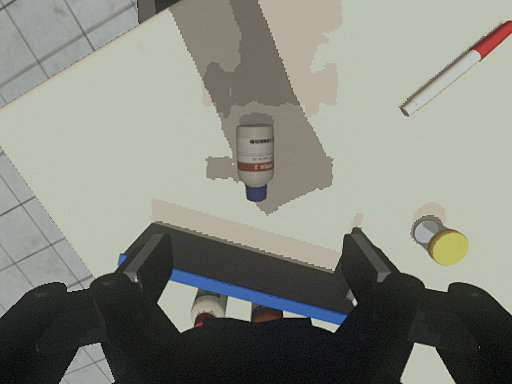

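```bash
python3 -m pendant '[[0.085,0.009,-0.0037,0,-1],[0.085,0,0,0.035,0],[0.085,0,0,0.035,0],[0.085,0,0,0.035,0],[0.085,0,0,0.035,0],[0.085,0,0,0.03,0],[0.085,0,0,0.016,0],[0.085,0,0,0,0]]' 20 && python3 -m pendant '[[0.03,0,0,0,0],[0.03,0,0,0,0],[0.03,0,0,0,0],[0.03,0,0,0,0],[0.03,0,0,0,0],[0.03,0,0,0,0]]' 20
python3 - <<'E'
from fit import *
im,_=bot.read_camera('side');cv2.imwrite('pics/c.png',cv2.resize(im[140:310,130:340],None,fx=3,fy=3))
E
```

```text
t: 4.13
eef_pos: [0.4589, 0.2104, 0.1716]
tool_rot: [-0.003, -0.04, 0.999, -0.002]
contact_force: [-0.5, 0.7, -0.6]
gripper_width: 0.992
grasp_force: 0.0
t: 4.63
eef_pos: [0.4615, 0.2116, 0.1762]
tool_rot: [0.001, -0.04, 0.999, 0.001]
contact_force: [-0.7, 0.4, 7.0]
gripper_width: 0.451
grasp_force: 19.4
```

View pics/c.png

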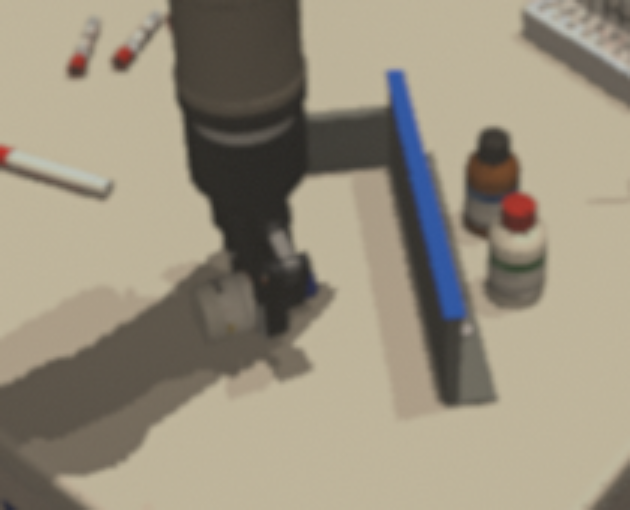

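```bash
python3 -m pendant '[[0.03,0,0,-0.01,0],[0.03,0,0,-0.015,0],[0.03,0,0,-0.01,6],[0.03,0,0,0,6],[0.03,0,0,0,6],[0.03,-0.02,0,0,0],[0.03,-0.02,0,0,0],[0.03,-0.015,0,0,0],[0.03,0,0,0,0],[0.03,0,0,0,0]]' 20
cat > look.py <<'E'
from h import *
import sys
np.set_printoptions(precision=4,suppress=True)
C=np.array([.600,.322]);n=np.array([.972,-.2335]);y=np.array([.2335,.972])
def rel(P): return np.c_[(P[...,:2]-C)@n,(P[...,:2]-C)@y,P[...,2]]
if __name__=="__main__":
    o,R=st();print(o["t"],"tcp rel",rel(np.array([o["eef_pos"]])),"tooly",np.degrees(np.arctan2(R[1,1],R[0,1])),"F",o["contact_force"],o["grasp_force"])
    im,d=bot.read_camera("side");m=bot.camera_model("side")
    r=bot.trace("bottle","side")
    for k in r[:1]:
        P=rel(cloud(m,d,k["mask"]));print("bottle",k["score"],k["at"],len(P),np.percentile(P,[2,50,98],axis=0))
    for nm in["bottle","cap_top"]:
        for k in bot.pinpoint(nm,"side")[:1]:
            # intersect ray with vertical plane through tool axis, normal = stop y
            c,dd=ray(m,k["at"]);yy=np.r_[y,0];t=(np.array(o["eef_pos"])-c)@yy/(dd@yy);print(nm,round(k["score"],2),k["at"],rel((c+dd*t)[None]))
    if len(sys.argv)>1: cv2.imwrite(sys.argv[1],cv2.resize(im[140:310,130:340],None,fx=3,fy=3))
E
python3 look.py pics/d.png
```

```text
t: 5.52
eef_pos: [0.5148, 0.1982, 0.2105]
tool_rot: [0.0, 0.118, 0.993, 0.0]
contact_force: [-0.0, 0.6, -0.9]
gripper_width: 0.452
grasp_force: 20.6
5.5167 tcp rel [[-0.0539 -0.1403  0.2105]] tooly 76.47388697772705 F [-0.0356  0.6047 -0.888 ] 20.590855611953884
bottle 0.64 [232.9, 218.9] 427 [[-0.0958 -0.1619  0.0447]
 [-0.0763 -0.1524  0.0642]
 [-0.0162 -0.1339  0.0755]]
bottle 0.58 [223.4, 222.8] [[-0.091  -0.1403  0.0612]]
cap_top 0.82 [261.8, 222.2] [[-0.0147 -0.1403  0.0523]]
```

View pics/d.png

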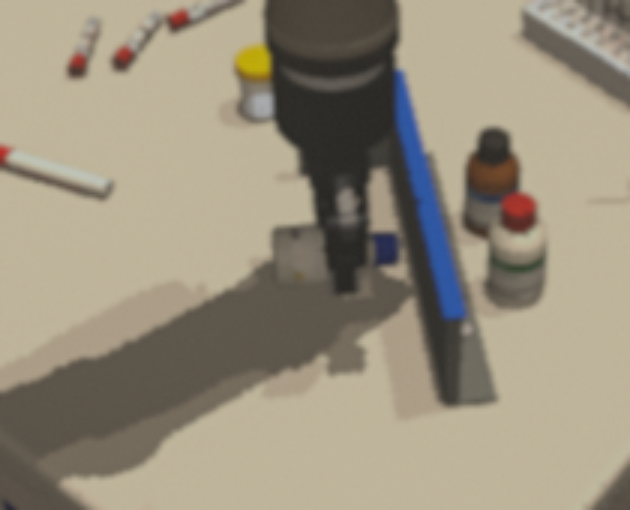

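```bash
python3 -m pendant '[[0.03,0,0,-0.014,0],[0.03,0,0,-0.014,0],[0.03,-0.005,0,0,0],[0.03,-0.005,0,0,0],[0.03,-0.001,0,0,0],[0.03,0,0,0,0],[0.03,0,0,0,0]]' 20;python3 look.py;  python3 -m pendant '[[0.03,-0.001,0,0,0],[0.03,-0.001,0,0,0],[0.03,0,0,0,0]]'
```

```text
t: 6.3
eef_pos: [0.5248, 0.1957, 0.2368]
tool_rot: [-0.001, 0.117, 0.993, -0.0]
contact_force: [-0.7, 0.6, -0.3]
gripper_width: 0.451
grasp_force: 20.6
6.3 tcp rel [[-0.0436 -0.1403  0.2368]] tooly 76.5319118828736 F [-0.7136  0.6418 -0.3418] 20.589217271190137
bottle 0.71 [237.2, 211.9] 397 [[-0.0849 -0.1621  0.0752]
 [-0.0658 -0.1526  0.0912]
 [-0.0062 -0.1367  0.1025]]
bottle 0.87 [223.0, 213.7] [[-0.0905 -0.1403  0.0854]]
cap_top 0.86 [266.1, 211.1] [[-0.0063 -0.1403  0.081 ]]
t: 6.75
eef_pos: [0.5273, 0.1954, 0.2377]
tool_rot: [0.0, 0.117, 0.993, 0.0]
contact_force: [-0.2, 0.6, -0.9]
gripper_width: 0.452
grasp_force: 20.6
```

```bash
python3 -m pendant '[[0.03,-0.001,0,0,0],[0.03,-0.001,0,0,0],[0.03,0,0,0,0]]';  python3 -m pendant '[[0.03,-0.001,0,0,0],[0.03,0,0,0,0]]'; python3 -m pendant '[[0.03,-0.001,0,0,0],[0.03,0,0,0,0]]'
```

```text
t: 7.0
eef_pos: [0.5292, 0.1949, 0.2377]
tool_rot: [0.0, 0.117, 0.993, 0.0]
contact_force: [-0.1, 0.3, 0.1]
gripper_width: 0.454
grasp_force: 20.6
t: 7.17
eef_pos: [0.5296, 0.1949, 0.2375]
tool_rot: [-0.001, 0.117, 0.993, -0.0]
contact_force: [-1.2, 1.0, 0.2]
gripper_width: 0.457
grasp_force: 20.6
t: 7.33
eef_pos: [0.53, 0.1948, 0.2373]
tool_rot: [-0.001, 0.117, 0.993, -0.0]
contact_force: [-5.2, 1.3, -0.6]
gripper_width: 0.453
grasp_force: 20.6
```

```bash
python3 -m pendant '[[0.03,0,0,0.002,0],[0.03,0.0003,0,0.002,0],[0.03,0.0003,0,0.002,0],[0.03,0,0,0,0]]'; python3 look.py pics/e.png
```

```text
t: 7.67
eef_pos: [0.5298, 0.1949, 0.2312]
tool_rot: [-0.001, 0.117, 0.993, -0.0]
contact_force: [-4.9, 1.9, -0.0]
gripper_width: 0.453
grasp_force: 20.6
7.6667 tcp rel [[-0.0385 -0.1399  0.2312]] tooly 76.57284283163693 F [-4.9205  1.9207 -0.0212] 20.57507273973897
bottle 0.95 [238.5, 214.1] 399 [[-0.0797 -0.1615  0.0689]
 [-0.0601 -0.1523  0.0854]
 [-0.0018 -0.1364  0.0962]]
bottle 0.63 [227.4, 215.7] [[-0.0823 -0.1399  0.0787]]
cap_top 0.71 [271.8, 211.8] [[ 0.0051 -0.1399  0.0773]]
```

View pics/e.png

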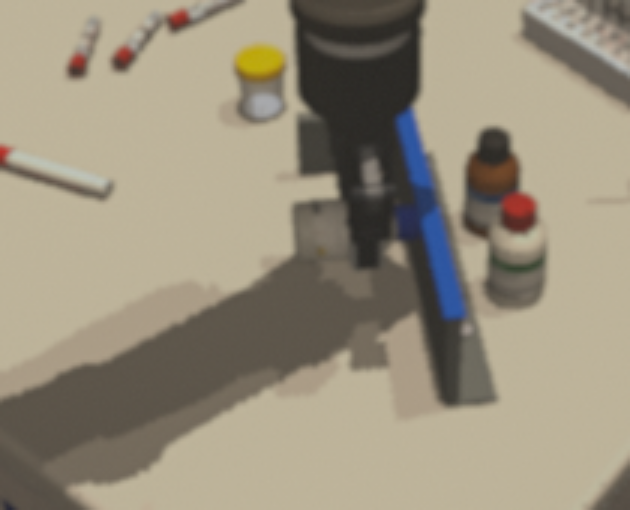

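```bash
python3 -m pendant '[[0.03,0.003,0,0,0],[0.03,0,0,-0.014,0],[0.03,0,0,-0.014,0],[0.03,0,0,0,0],[0.03,-0.005,0,0,0],[0.03,-0.006,0,0,0],[0.03,0,0,0,0]]'; python3 look.py;python3 -m pendant '[[0.03,0,0,0.003,0],[0.03,0,0,0.003,0],[0.03,0,0,0.003,0],[0.03,0,0,0,0]]'; python3 look.py pics/f.png
```

```text
t: 8.45
eef_pos: [0.5395, 0.192, 0.2592]
tool_rot: [0.001, 0.118, 0.993, -0.0]
contact_force: [0.4, -0.5, -0.6]
gripper_width: 0.456
grasp_force: 20.6
8.45 tcp rel [[-0.0285 -0.1405  0.2592]] tooly 76.47066388708402 F [ 0.3612 -0.5182 -0.5766] 20.56729758158326
bottle 0.89 [244.4, 201.0] 539 [[-0.0705 -0.1622  0.0014]
 [-0.0496 -0.1519  0.1124]
 [ 0.0112 -0.0135  0.1247]]
bottle 0.95 [232.7, 202.7] [[-0.0707 -0.1405  0.1113]]
cap_top 0.95 [276.3, 200.8] [[ 0.0134 -0.1405  0.1053]]
t: 8.98
eef_pos: [0.5377, 0.193, 0.2501]
tool_rot: [-0.001, 0.117, 0.993, -0.0]
contact_force: [-2.3, 0.4, 2.1]
gripper_width: 0.451
grasp_force: 20.6
8.9833 tcp rel [[-0.0304 -0.1399  0.2501]] tooly 76.56846860341369 F [-2.2948  0.3937  2.0691] 20.558034607674927
bottle 0.91 [245.3, 204.2] 503 [[-0.0735 -0.1621  0.078 ]
 [-0.0514 -0.1517  0.1043]
 [ 0.0069 -0.1092  0.1132]]
cap_top 0.64 [273.0, 202.1] [[ 0.0071 -0.1399  0.1023]]
```

View pics/f.png

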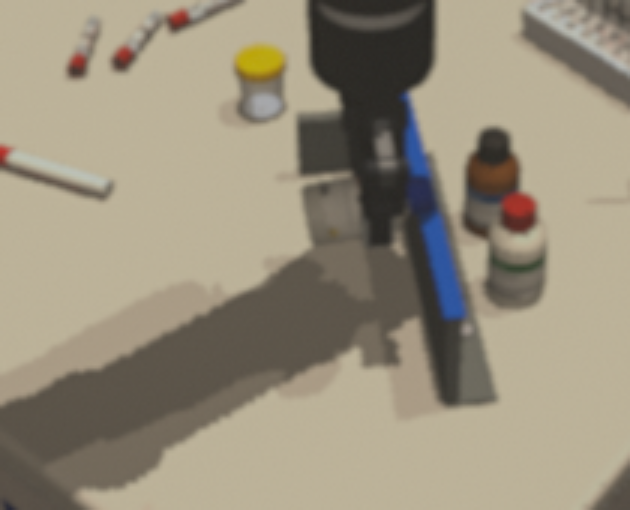

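```bash
python3 -m pendant '[[0.03,0.001,0,0.003,0],[0.03,0.001,0,0.003,0],[0.03,0,0,0.003,0],[0.03,0,0,0.003,0],[0.03,0,0,0,0]]'; python3 look.py;python3 -m pendant '[[0.03,0,0,0.003,0],[0.03,0,0,0.003,0],[0.03,0,0,0.002,0],[0.03,0,0,0,0]]'; python3 look.py pics/g.png
```

```text
t: 9.6
eef_pos: [0.5362, 0.1933, 0.2381]
tool_rot: [-0.0, 0.117, 0.993, -0.0]
contact_force: [0.3, 0.5, 2.5]
gripper_width: 0.449
grasp_force: 19.8
9.6 tcp rel [[-0.032  -0.14    0.2381]] tooly 76.54364188719174 F [0.3403 0.5466 2.4949] 19.82114623649977
bottle 0.98 [243.2, 213.4] 480 [[-0.0755 -0.1621  0.0572]
 [-0.0527 -0.1518  0.087 ]
 [ 0.0054 -0.1312  0.1085]]
bottle 0.57 [234.5, 221.2] [[-0.069  -0.14    0.0623]]
cap_top 0.67 [272.2, 200.7] [[ 0.0055 -0.14    0.1062]]
t: 10.13
eef_pos: [0.5359, 0.1933, 0.2301]
tool_rot: [-0.0, 0.117, 0.993, -0.0]
contact_force: [-1.0, 0.4, 2.1]
gripper_width: 0.451
grasp_force: 19.9
10.1333 tcp rel [[-0.0322 -0.1401  0.2301]] tooly 76.55047122903578 F [-0.9893  0.4238  2.0968] 19.883664435474202
bottle 0.9 [243.2, 218.8] 375 [[-0.0741 -0.1621  0.0475]
 [-0.0558 -0.1539  0.0724]
 [-0.0042 -0.1325  0.1022]]
cap_top 0.69 [271.6, 202.4] [[ 0.0044 -0.1401  0.102 ]]
```

View pics/g.png

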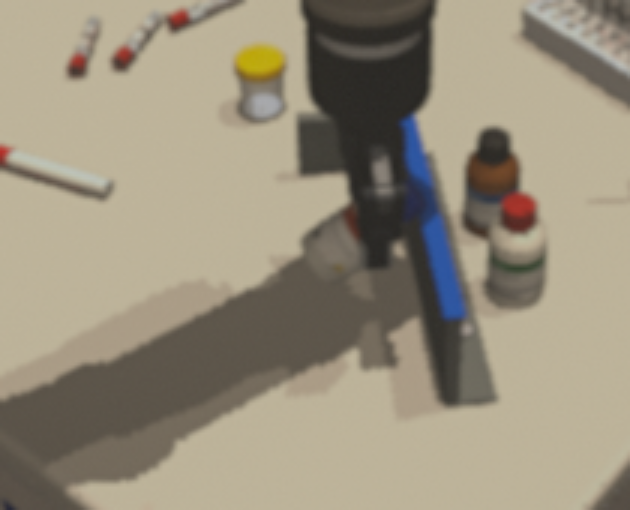

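```bash
python3 -m pendant '[[0.03,-0.001,0,0.002,0],[0.03,-0.001,0,0.002,0],[0.03,-0.001,0,0.002,0],[0.03,-0.001,0,0.002,0],[0.03,0,0,0,0]]'; python3 look.py;python3 -m pendant '[[0.03,0.004,0,0,0],[0.03,0.005,0,0,0],[0.03,0.003,0,0,0],[0.03,0,0,0.008,0],[0.03,0,0,0,0]]'; python3 look.py
```

```text
t: 10.75
eef_pos: [0.5401, 0.1924, 0.2222]
tool_rot: [-0.0, 0.117, 0.993, -0.0]
contact_force: [-2.8, 1.7, 0.4]
gripper_width: 0.449
grasp_force: 20.0
10.75 tcp rel [[-0.028  -0.1399  0.2222]] tooly 76.54890662840934 F [-2.838   1.6638  0.3518] 19.95418960461393
bottle 0.76 [244.5, 224.9] 335 [[-0.0668 -0.162   0.0359]
 [-0.0493 -0.1541  0.0589]
 [-0.0255 -0.1374  0.0897]]
bottle 0.82 [240.8, 226.3] [[-0.0569 -0.1399  0.0466]]
cap_top 0.82 [264.5, 202.5] [[-0.0095 -0.1399  0.1034]]
t: 11.37
eef_pos: [0.5279, 0.1949, 0.2136]
tool_rot: [-0.0, 0.117, 0.993, -0.0]
contact_force: [0.4, -0.5, -0.9]
gripper_width: 0.45
grasp_force: 20.3
11.3667 tcp rel [[-0.0404 -0.1403  0.2136]] tooly 76.55745972720815 F [ 0.3715 -0.5236 -0.8735] 20.32127184094861
bottle 0.69 [234.9, 231.5] [[-0.0692 -0.1403  0.0343]]
cap_top 0.76 [259.7, 209.5] [[-0.0189 -0.1403  0.0869]]
```

```bash
python3 -m pendant '[[0.03,0,0,0.005,0],[0.03,-0.003,0,0.004,0],[0.03,-0.002,0,0,0],[0.03,-0.002,0,0,0],[0.03,0,0,0,0]]'; python3 -m pendant '[[0.03,-0.002,0,0,0],[0.03,-0.002,0,0,0],[0.03,0,0,0,0]]';python3 -m pendant '[[0.03,-0.0015,0,0,0],[0.03,-0.0015,0,0,0],[0.03,0,0,0,0]]'; python3 look.py
```

```text
t: 11.98
eef_pos: [0.5357, 0.1932, 0.2056]
tool_rot: [-0.0, 0.117, 0.993, -0.0]
contact_force: [-0.3, -0.3, -0.4]
gripper_width: 0.45
grasp_force: 20.3
t: 12.23
eef_pos: [0.5376, 0.1928, 0.205]
tool_rot: [-0.002, 0.117, 0.993, -0.001]
contact_force: [-6.0, 0.8, -1.7]
gripper_width: 0.449
grasp_force: 20.5
t: 12.48
eef_pos: [0.5392, 0.1926, 0.2042]
tool_rot: [-0.004, 0.116, 0.993, -0.001]
contact_force: [-9.4, 2.2, -2.2]
gripper_width: 0.449
grasp_force: 20.7
12.4833 tcp rel [[-0.0289 -0.1399  0.2042]] tooly 76.64722524422794 F [-9.3505  2.2445 -2.1661] 20.66955943359062
bottle 0.7 [244.7, 228.3] 365 [[-0.0698 -0.1627  0.0009]
 [-0.0516 -0.1538  0.0395]
 [-0.0394 -0.0803  0.0688]]
bottle 0.75 [241.1, 235.1] [[-0.057  -0.1399  0.0219]]
cap_top 0.59 [266.5, 208.5] [[-0.0055 -0.1399  0.0874]]
```

```bash
python3 -m pendant '[[0.03,0,0,0,0],[0.03,0,0,0,0]]'
python3 - <<'E'
from h import *
im,_=bot.read_camera('side');cv2.imwrite('pics/h.png',cv2.resize(im[180:260,210:310],None,fx=7,fy=7,interpolation=cv2.INTER_CUBIC))
E
```

```text
t: 12.85
eef_pos: [0.5391, 0.1926, 0.2043]
tool_rot: [-0.004, 0.116, 0.993, -0.001]
contact_force: [-7.9, 2.1, -3.2]
gripper_width: 0.451
grasp_force: 20.7
```

View pics/h.png

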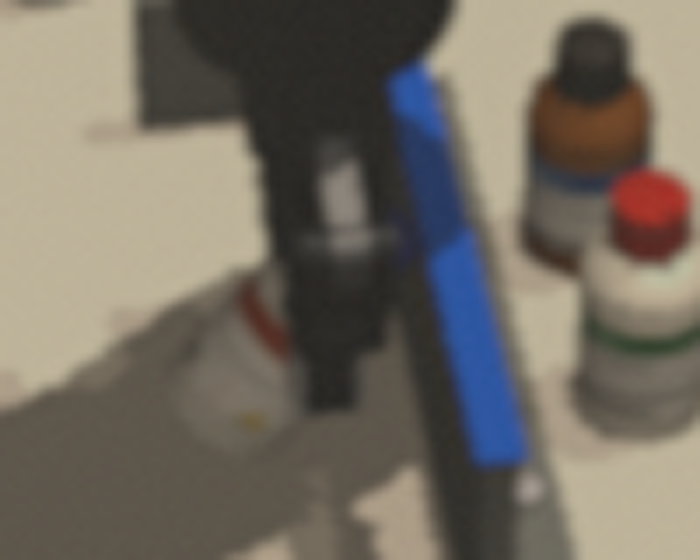

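```bash
python3 -m pendant '[[0.03,0.004,0,0,0],[0.03,0.001,0,-0.008,0],[0.03,0,0,0,0],[0.03,-0.002,0,0,0],[0.03,-0.002,0,0,0],[0.03,0,0,0,0]]'; python3 -m pendant '[[0.03,-0.002,0,0,0],[0.03,-0.002,0,0,0],[0.03,0,0,0,0]]'; python3 look.py
```

```text
t: 13.4
eef_pos: [0.5401, 0.1927, 0.2134]
tool_rot: [-0.002, 0.117, 0.993, -0.0]
contact_force: [-5.1, 3.0, -1.0]
gripper_width: 0.447
grasp_force: 20.6
t: 13.65
eef_pos: [0.5426, 0.1921, 0.2123]
tool_rot: [-0.003, 0.116, 0.993, -0.001]
contact_force: [-9.4, 3.3, -4.5]
gripper_width: 0.444
grasp_force: 20.8
13.65 tcp rel [[-0.0254 -0.1397  0.2123]] tooly 76.64385264998062 F [-9.363   3.344  -4.4647] 20.816067989508156
bottle 0.7 [247.1, 227.3] 347 [[-0.0641 -0.162   0.0211]
 [-0.0467 -0.1543  0.0468]
 [-0.0351 -0.1355  0.0763]]
bottle 0.88 [243.5, 235.7] [[-0.0521 -0.1397  0.0192]]
cap_top 0.3 [300.7, 235.1] [[ 0.0673 -0.1397  0.0032]]
```

```bash
python3 -m pendant '[[0.03,0,0,0.002,0],[0.03,0,0,0.002,0],[0.03,0,0,0.002,0],[0.03,0,0,0,0]]'; python3 look.py
```

```text
t: 14.18
eef_pos: [0.5449, 0.1913, 0.2075]
tool_rot: [-0.0, 0.117, 0.993, 0.0]
contact_force: [-2.8, 2.1, -2.7]
gripper_width: 0.448
grasp_force: 20.3
14.1833 tcp rel [[-0.023  -0.1399  0.2075]] tooly 76.5521362496046 F [-2.7917  2.1104 -2.6683] 20.32720218237955
bottle 0.61 [252.7, 230.0] 319 [[-0.0569 -0.1616  0.0149]
 [-0.0418 -0.1547  0.0415]
 [-0.0291 -0.137   0.073 ]]
bottle 0.85 [249.5, 235.7] [[-0.0399 -0.1399  0.0176]]
cap_top 0.58 [243.1, 179.0] [[-0.0495 -0.1399  0.1657]]
```

```bash
python3 -m pendant '[[0.03,-0.002,0,0,0],[0.03,-0.001,0,0.001,0],[0.03,0,0,0.001,0],[0.03,0,0,0,0]]'; python3 look.py
python3 - <<'E'
from look import *
im,d=bot.read_camera('wrist');m=bot.camera_model('wrist')
for k in bot.trace('bottle','wrist')[:1]: print(k['score'],k['at'],np.percentile(rel(cloud(m,d,k['mask'])),[2,50,98],axis=0))
s,_=bot.read_camera('side')
cv2.imwrite('pics/i.png',np.hstack([cv2.resize(s[180:260,220:300],(400,400),interpolation=cv2.INTER_CUBIC),im[:384,100:484]if 0 else cv2.resize(im[:,64:448],(400,400))]))
E
```

```text
t: 14.72
eef_pos: [0.5477, 0.1907, 0.2056]
tool_rot: [-0.0, 0.117, 0.993, 0.0]
contact_force: [-4.7, 3.5, -1.4]
gripper_width: 0.442
grasp_force: 20.2
14.7167 tcp rel [[-0.0202 -0.1398  0.2056]] tooly 76.55778266901368 F [-4.7327  3.5458 -1.3701] 20.242336831170178
bottle 0.91 [251.6, 231.1] 365 [[-0.0537 -0.1625  0.0004]
 [-0.038  -0.1535  0.0359]
 [-0.023  -0.0841  0.0719]]
bottle 0.59 [246.9, 236.4] [[-0.0452 -0.1398  0.0164]]
cap_top 0.9 [266.3, 208.3] [[-0.0058 -0.1398  0.0879]]
0.97 [256.5, 247.1] [[-0.0545 -0.1574  0.0202]
 [-0.0336 -0.1402  0.0653]
 [-0.0159 -0.1231  0.0883]]
```

View pics/i.png

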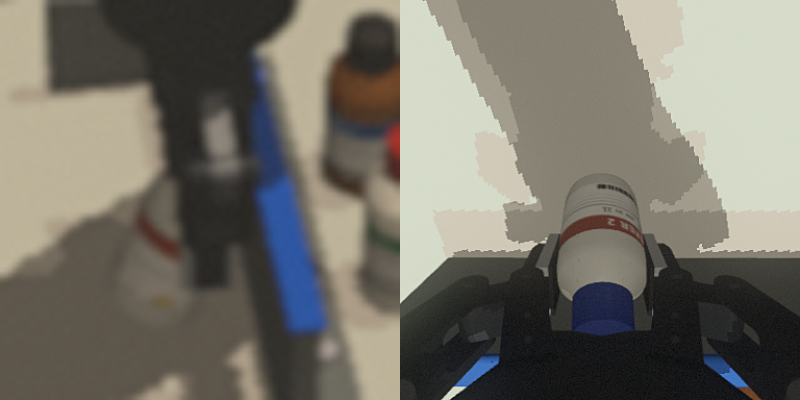

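```bash
cat > tilt.py <<'E'
from look import *
im,d=bot.read_camera('wrist');m=bot.camera_model('wrist')
k=bot.trace('bottle','wrist')[0];P=rel(cloud(m,d,k['mask']))
Q=P[(abs(P[:,1]-np.median(P[:,1]))<.006)]
for i in range(3):
    B=Q[(Q[:,2]<Q[:,2].min()+.05)];
b=np.arange(0,.09,.006)
for z in b:
    s=Q[(Q[:,2]>=z)&(Q[:,2]<z+.006)]
    if len(s)>5: print("z %.3f x %.4f n %d"%(s[:,2].mean(),np.median(s[:,0]),len(s)))
o,_=st();print(o['t'],"tcp",rel(np.array([o['eef_pos']])),o['contact_force'],o['grasp_force'])
E
python3 tilt.py
```

```text
z 0.017 x -0.0567 n 33
z 0.021 x -0.0557 n 129
z 0.027 x -0.0536 n 149
z 0.033 x -0.0514 n 168
z 0.039 x -0.0490 n 201
z 0.045 x -0.0468 n 207
z 0.051 x -0.0444 n 252
z 0.057 x -0.0421 n 280
z 0.063 x -0.0394 n 352
z 0.070 x -0.0330 n 879
z 0.075 x -0.0261 n 423
z 0.081 x -0.0237 n 501
z 0.087 x -0.0201 n 834
15.1667 tcp [[-0.0202 -0.1398  0.2057]] [-4.6785  3.292  -1.484 ] 20.289514520427474
```

```bash
python3 -m pendant '[[0.03,-0.002,0,0,0],[0.03,-0.001,0,0,0],[0.03,0,0,0,0]]'; python3 tilt.py
```

```text
t: 15.42
eef_pos: [0.5498, 0.1901, 0.205]
tool_rot: [-0.001, 0.117, 0.993, -0.0]
contact_force: [-6.0, 4.3, -4.2]
gripper_width: 0.445
grasp_force: 20.7
z 0.016 x -0.0537 n 56
z 0.021 x -0.0525 n 122
z 0.027 x -0.0506 n 148
z 0.033 x -0.0486 n 158
z 0.039 x -0.0465 n 184
z 0.045 x -0.0445 n 205
z 0.051 x -0.0425 n 225
z 0.057 x -0.0404 n 265
z 0.063 x -0.0379 n 366
z 0.069 x -0.0310 n 903
z 0.075 x -0.0255 n 338
z 0.081 x -0.0233 n 499
z 0.087 x -0.0191 n 919
15.5167 tcp [[-0.018  -0.14    0.2051]] [-6.3045  3.2533 -3.6318] 20.682298355350213
```

```bash
python3 -m pendant '[[0.03,-0.002,0,0.0005,0],[0.03,-0.0015,0,0.0005,0],[0.03,-0.001,0,0,0],[0.03,0,0,0,0]]'; python3 tilt.py
```

```text
t: 15.85
eef_pos: [0.5533, 0.1893, 0.2038]
tool_rot: [-0.003, 0.117, 0.993, -0.001]
contact_force: [-9.2, 4.5, -2.1]
gripper_width: 0.44
grasp_force: 20.4
z 0.011 x -0.0488 n 11
z 0.015 x -0.0483 n 93
z 0.021 x -0.0470 n 104
z 0.027 x -0.0456 n 127
z 0.033 x -0.0441 n 143
z 0.039 x -0.0426 n 158
z 0.045 x -0.0412 n 176
z 0.051 x -0.0396 n 212
z 0.057 x -0.0379 n 245
z 0.063 x -0.0351 n 456
z 0.068 x -0.0286 n 674
z 0.075 x -0.0249 n 389
z 0.081 x -0.0231 n 480
z 0.086 x -0.0173 n 1113
15.95 tcp [[-0.0145 -0.1399  0.2038]] [-8.6621  3.2267 -2.1803] 20.34134447167162
```

```bash
python3 -m pendant '[[0.03,0.001,0,0,0],[0.03,0.001,0,0,0],[0.05,0,0,0,0],[0.05,0,0,0,0],[0.07,0,0,0,0],[0.085,0,0,0,0],[0.085,0,0,0,0],[0.085,0,0,0,0]]'; python3 tilt.py
```

```text
t: 16.62
eef_pos: [0.5539, 0.1889, 0.2051]
tool_rot: [0.001, 0.117, 0.993, 0.0]
contact_force: [-0.4, 0.3, -0.6]
gripper_width: 0.992
grasp_force: 0.0Traceback (most recent call last):
  File "tilt.py", line 3, in <module>
    k=bot.trace('bottle','wrist')[0];P=rel(cloud(m,d,k['mask']))
      ~~~~~~~~~~~~~~~~~~~~~~~~~~~^^^
IndexError: list index out of range
```

Lift straight up and look.

```bash
python3 -m pendant '[[0.085,0,0,-0.03,0],[0.085,0,0,-0.04,0],[0.085,0.02,0,-0.03,0],[0.085,0.03,0,0,0],[0.085,0.03,0,0,0],[0.085,0,0,0,0],[0.085,0,0,0,0]]'; python3 tilt.py
cat > caps.py <<'E'
from look import *
for c in ["wrist","top","side"]:
    im,d=bot.read_camera(c);m=bot.camera_model(c)
    for n,z in [("cap_top",.083),("bottle",0),("end_board",.055),("stop",0)]:
        for k in bot.pinpoint(n,c)[:1]:
            P=onz(m,k["at"],z);print(c,n,round(k["score"],2),P[:2],rel(P[None])[0,:2])
    for k in bot.trace("bottle",c)[:1]:
        P=rel(cloud(m,d,k["mask"]));T=P[P[:,2]>.079];print(c,"cap cloud",len(T),T.mean(0) if len(T) else "",T.min(0) if len(T) else "",T.max(0)if len(T) else "")
    for k in bot.trace("stop",c)[:1]:
        P=rel(cloud(m,d,k["mask"]));T=P[(P[:,2]>.08)&(P[:,2]<.092)];
        if len(T): 
            A=np.polyfit(T[:,1],T[:,0],1);print(c,"long top x %.4f slope %.4f y %.4f..%.4f x %.4f..%.4f"%(np.median(T[:,0]),A[0],*np.percentile(T[:,1],[.5,99.5]),*np.percentile(T[:,0],[3,97])))
        E=P[(P[:,2]>.05)&(P[:,2]<.06)&(P[:,0]<-.012)&(P[:,0]>-.07)&(P[:,1]>-.03)]
        if len(E): print(c,"end y",np.percentile(E[:,1],[3,50,97]),"x",np.percentile(E[:,0],[1,99]),np.polyfit(E[:,0],E[:,1],1))
cv2.imwrite("pics/j.png",im)
E
python3 caps.py
```

```text
t: 17.3
eef_pos: [0.4743, 0.2083, 0.305]
tool_rot: [-0.0, 0.116, 0.993, 0.0]
contact_force: [1.0, -0.1, 0.9]
gripper_width: 0.994
grasp_force: 0.0
z 0.004 x -0.0492 n 16
z 0.009 x -0.0495 n 29
z 0.015 x -0.0493 n 29
z 0.021 x -0.0492 n 36
z 0.027 x -0.0492 n 37
z 0.033 x -0.0490 n 37
z 0.039 x -0.0487 n 43
z 0.045 x -0.0485 n 47
z 0.052 x -0.0479 n 61
z 0.058 x -0.0458 n 112
z 0.062 x -0.0409 n 122
z 0.069 x -0.0395 n 61
z 0.075 x -0.0392 n 80
z 0.082 x -0.0299 n 401
17.4 tcp [[-0.0936 -0.1401  0.305 ]] [ 1.3988 -0.6182 -0.5896] 0.0
wrist cap_top 0.9 [0.5355 0.1898] [-0.0318 -0.1436]
wrist bottle 0.81 [0.5358 0.1891] [-0.0314 -0.1442]
wrist end_board 0.98 [0.5692 0.3298] [-0.0317  0.0004]
wrist stop 0.66 [0.5998 0.3252] [-0.001  0.003]
wrist cap cloud 640 [-0.0345 -0.1435  0.0812] [-0.0453 -0.1551  0.079 ] [-0.0212 -0.1327  0.0837]
wrist long top x 0.0004 slope 0.0029 y -0.2076..-0.0727 x -0.0017..0.0074
wrist end y [0.0002 0.0035 0.0087] x [-0.0674 -0.0144] [0.0016 0.0039]
top stop 0.91 [0.6012 0.3364] [-0.0022  0.0143]
top long top x 0.0050 slope -0.0195 y -0.0918..0.0119 x -0.0020..0.0111
top end y [0.0021 0.0066 0.0113] x [-0.0684 -0.0127] [0.0022 0.0067]
side cap_top 0.7 [0.5369 0.1963] [-0.032  -0.1369]
side bottle 0.83 [0.541  0.2029] [-0.0296 -0.1295]
side end_board 0.74 [0.5639 0.3178] [-0.0341 -0.0126]
side stop 0.85 [0.5949 0.3139] [-0.0031 -0.0091]
side cap cloud 81 [-0.032  -0.1461  0.0827] [-0.0425 -0.1551  0.0792] [-0.0214 -0.1328  0.0857]
side long top x 0.0061 slope -0.0017 y -0.2410..0.0067 x -0.0001..0.0127
side end y [-0.0017  0.0017  0.0087] x [-0.0664 -0.0129] [-0.0113  0.002 ]
```

```bash
python3 -m pendant '[[0.085,-0.03,-0.003,0,0],[0.085,-0.031,0,0,0],[0.085,0,0,0.025,0],[0.085,0,0,0.025,0],[0.085,0,0,0.016,0],[0.085,0,0,0,0]]' 20;python3 -m pendant '[[0.01,0,0,0,0],[0.01,0,0,0,0],[0.01,0,0,0,0],[0.01,0,0,0,0],[0.01,0,0,0,0],[0.01,0,0,0,0],[0.01,0,0,0,0],[0.01,0,0,0,0]]' 20; python3 look.py
```

```text
t: 18.95
eef_pos: [0.5327, 0.1901, 0.2354]
tool_rot: [-0.003, 0.117, 0.993, -0.002]
contact_force: [-0.7, 0.7, 0.0]
gripper_width: 0.992
grasp_force: 0.0
t: 19.62
eef_pos: [0.5345, 0.1909, 0.2398]
tool_rot: [0.001, 0.117, 0.993, 0.001]
contact_force: [-0.5, -0.2, 6.1]
gripper_width: 0.276
grasp_force: 18.9
19.6167 tcp rel [[-0.033  -0.1427  0.2398]] tooly 76.54202638881507 F [-0.4544 -0.2167  6.0604] 18.914832584559917
bottle 0.77 [253.2, 232.8] 482 [[-0.049  -0.1634  0.0016]
 [-0.0317 -0.1583  0.0383]
 [-0.0104 -0.131   0.0656]]
bottle 0.85 [255.7, 239.8] [[-0.0276 -0.1427  0.0068]]
cap_top 0.62 [253.3, 209.4] [[-0.0317 -0.1427  0.091 ]]
```

```bash
python3 -m pendant '[[0.01,0,0,-0.002,0],[0.01,0,0.015,0,0],[0.01,0,0.03,0,0],[0.01,0,0.03,0,0],[0.01,0,0.025,0,0],[0.01,0,0.013,0,0],[0.01,0,0,0,0],[0.01,0,0,0,0]]' 20; python3 caps.py; python3 tilt.py
```

```text
t: 20.48
eef_pos: [0.56, 0.3009, 0.2402]
tool_rot: [-0.0, 0.117, 0.993, -0.001]
contact_force: [0.2, -0.5, -0.7]
gripper_width: 0.274
grasp_force: 18.9
wrist cap_top 0.78 [0.5585 0.2987] [-0.0349 -0.0324]
wrist bottle 0.81 [0.5613 0.3001] [-0.0325 -0.0303]
wrist end_board 0.59 [0.568  0.3282] [-0.0325 -0.0014]
wrist stop 0.85 [0.6    0.3206] [ 0.0003 -0.0014]
wrist cap cloud 1573 [-0.0336 -0.0322  0.0814] [-0.0442 -0.0438  0.079 ] [-0.0206 -0.021   0.0836]
wrist long top x 0.0010 slope -0.0258 y -0.1677..-0.0155 x -0.0013..0.0103
wrist end y [-0.001   0.0036  0.0082] x [-0.0673 -0.016 ] [0.0222 0.0046]
top end_board 0.75 [0.5643 0.326 ] [-0.0356 -0.0044]
top cap cloud 108 [ 0.004  -0.2176  0.0907] [-0.104  -0.238   0.0825] [ 0.0119 -0.1467  0.5532]
top long top x 0.0051 slope 0.0818 y -0.2387..-0.1980 x -0.0018..0.0110
top end y [0.003  0.0069 0.0105] x [-0.0691 -0.0586] [0.1336 0.0153]
side cap_top 0.73 [0.5663 0.3041] [-0.0286 -0.0253]
side bottle 0.6 [0.5675 0.3008] [-0.0266 -0.0281]
side end_board 0.65 [0.561  0.3125] [-0.0357 -0.0183]
side stop 0.75 [0.5965 0.3098] [-0.0006 -0.0126]
side cap cloud 0   
side long top x 0.0063 slope -0.0005 y -0.2410..0.0079 x -0.0001..0.0127
side end y [-0.0016  0.0022  0.0075] x [-0.0665 -0.0128] [-0.0142  0.002 ]
z 0.004 x -0.0519 n 12
z 0.009 x -0.0520 n 33
z 0.015 x -0.0522 n 33
z 0.021 x -0.0522 n 35
z 0.027 x -0.0522 n 47
z 0.033 x -0.0523 n 45
z 0.039 x -0.0523 n 52
z 0.045 x -0.0521 n 65
z 0.052 x -0.0518 n 88
z 0.058 x -0.0497 n 206
z 0.062 x -0.0454 n 213
z 0.069 x -0.0440 n 110
z 0.075 x -0.0438 n 119
z 0.082 x -0.0342 n 1050
21.6333 tcp [[-0.0335 -0.0301  0.2407]] [ 0.1292  0.0154 -1.6439] 18.94137909519486
```

View pics/j.png

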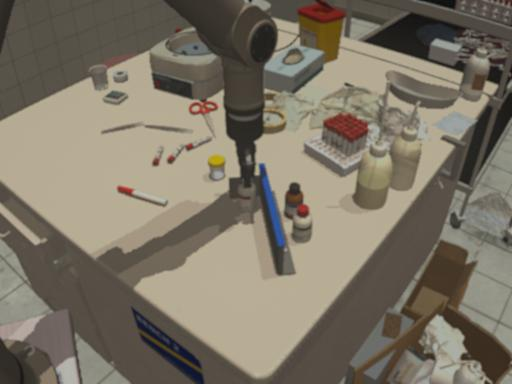

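```bash
python3 -m pendant '[[0.01,-0.005,0,0.0005,0],[0.01,-0.005,0.004,0.0005,0],[0.01,-0.001,0.003,0,0],[0.01,0,0,0,0],[0.01,0,0,0,0]]';python3 -m pendant '[[0.01,-0.001,0,0,0],[0.01,0,0,0,0]]';python3 -m pendant '[[0.01,-0.001,0,0,0],[0.01,0,0,0,0]]'
```

```text
t: 22.05
eef_pos: [0.5739, 0.3043, 0.2407]
tool_rot: [0.001, 0.118, 0.993, 0.0]
contact_force: [-1.3, -2.1, 5.4]
gripper_width: 0.272
grasp_force: 22.4
t: 22.22
eef_pos: [0.5748, 0.304, 0.2407]
tool_rot: [0.001, 0.118, 0.993, 0.0]
contact_force: [-1.7, -2.4, 6.3]
gripper_width: 0.275
grasp_force: 22.5
t: 22.38
eef_pos: [0.5756, 0.3039, 0.2408]
tool_rot: [0.0, 0.118, 0.993, 0.0]
contact_force: [-2.2, -1.6, 7.3]
gripper_width: 0.274
grasp_force: 22.8
```

```bash
python3 -m pendant '[[0.01,0,0,-0.0008,0],[0.01,0,0,0,0]]';python3 -m pendant '[[0.01,-0.001,0,0,0],[0.01,0,0,0,0]]';python3 -m pendant '[[0.01,-0.001,0,0,0],[0.01,0,0,0,0]]'
```

```text
t: 22.55
eef_pos: [0.5752, 0.3043, 0.2408]
tool_rot: [0.0, 0.117, 0.993, 0.0]
contact_force: [0.9, -0.9, 2.4]
gripper_width: 0.275
grasp_force: 21.7
t: 22.72
eef_pos: [0.576, 0.304, 0.2408]
tool_rot: [0.0, 0.117, 0.993, 0.0]
contact_force: [-0.4, -0.1, 3.5]
gripper_width: 0.278
grasp_force: 22.0
t: 22.88
eef_pos: [0.5768, 0.3039, 0.2408]
tool_rot: [0.0, 0.117, 0.993, 0.0]
contact_force: [-1.6, -0.6, 3.9]
gripper_width: 0.271
grasp_force: 22.3
```

```bash
python3 -m pendant '[[0.01,-0.001,0,0,0],[0.01,0,0,0,0]]';python3 -m pendant '[[0.01,-0.001,0,0,0],[0.01,0,0,0,0]]'; python3 -m pendant '[[0.01,0,0.001,0,0],[0.01,0,0,0,0]]';python3 -m pendant '[[0.01,0,0.001,0,0],[0.01,0,0,0,0]]'; python3 tilt.py
```

```text
t: 23.05
eef_pos: [0.5774, 0.3039, 0.2408]
tool_rot: [-0.0, 0.117, 0.993, 0.0]
contact_force: [-2.8, -1.2, 6.5]
gripper_width: 0.274
grasp_force: 22.7
t: 23.22
eef_pos: [0.5778, 0.3038, 0.2408]
tool_rot: [-0.001, 0.117, 0.993, -0.0]
contact_force: [-5.3, -1.0, 8.5]
gripper_width: 0.272
grasp_force: 22.9
t: 23.38
eef_pos: [0.578, 0.3043, 0.2408]
tool_rot: [-0.001, 0.117, 0.993, -0.001]
contact_force: [-5.3, -1.2, 8.9]
gripper_width: 0.27
grasp_force: 23.3
t: 23.55
eef_pos: [0.5782, 0.3048, 0.2408]
tool_rot: [-0.002, 0.117, 0.993, -0.001]
contact_force: [-5.9, -2.8, 11.3]
gripper_width: 0.272
grasp_force: 23.7
z 0.005 x -0.0424 n 10
z 0.009 x -0.0422 n 36
z 0.015 x -0.0418 n 44
z 0.021 x -0.0413 n 54
z 0.027 x -0.0406 n 52
z 0.033 x -0.0401 n 61
z 0.039 x -0.0395 n 67
z 0.045 x -0.0389 n 80
z 0.051 x -0.0381 n 84
z 0.057 x -0.0365 n 173
z 0.063 x -0.0313 n 351
z 0.069 x -0.0283 n 108
z 0.075 x -0.0275 n 144
z 0.082 x -0.0180 n 1018
z 0.084 x -0.0224 n 21
23.65 tcp [[-0.0172 -0.0219  0.2408]] [-5.2366 -3.2438 10.015 ] 23.71600659156684
```

```bash
python3 -m pendant '[[0.01,0,0,-0.0015,0],[0.03,0,0,0,0],[0.045,0,0,0,0],[0.045,0,0,0,0],[0.045,0,0,0,0],[0.045,0,0,-0.03,0],[0.045,0.02,0,-0.04,0],[0,0.04,0,0,0],[0,0.035,0,0,0],[0,0,0,0,0],[0,0,0,0,0]]'; python3 caps.py|grep wrist; python3 tilt.py
```

```text
t: 24.57
eef_pos: [0.4861, 0.3284, 0.3095]
tool_rot: [-0.0, 0.115, 0.993, 0.0]
contact_force: [-0.2, -1.0, 0.8]
gripper_width: 0.002
grasp_force: 0.0
wrist cap_top 0.44 [0.5728 0.3009] [-0.0215 -0.0269]
wrist cap cloud 184 [-0.021  -0.0215  0.0829] [-0.1025 -0.0257  0.0798] [-0.0092 -0.0175  0.1821]
wrist long top x 0.0024 slope -0.1799 y -0.2376..-0.2047 x -0.0003..0.0107
wrist end y [0.0048 0.0074 0.0095] x [-0.0664 -0.0549] [0.1791 0.0183]Traceback (most recent call last):
  File "tilt.py", line 3, in <module>
    k=bot.trace('bottle','wrist')[0];P=rel(cloud(m,d,k['mask']))
      ~~~~~~~~~~~~~~~~~~~~~~~~~~~^^^
IndexError: list index out of range
```

```bash
python3 -m pendant '[[0,0,-0.005,0.03,0],[0,0,0,0.035,0],[0,0,0,0.035,0],[0,-0.025,0,0.003,0],[0,-0.025,0,0,0],[0,-0.003,0,0,0],[0,0,0,0,0],[0,0,0,0,0]]';python3 -m pendant '[[0,-0.002,0,0,0],[0,-0.002,0,0,0],[0,0,0,0,0]]';python3 -m pendant '[[0,-0.001,0,0,0],[0,-0.001,0,0,0],[0,0,0,0,0]]';python3 -m pendant '[[0,-0.001,0,0,0],[0,0,0,0,0]]'
```

```text
t: 26.38
eef_pos: [0.538, 0.31, 0.2062]
tool_rot: [-0.0, 0.117, 0.993, 0.0]
contact_force: [-0.2, -0.7, 0.5]
gripper_width: -0.0
grasp_force: 0.0
t: 26.63
eef_pos: [0.5419, 0.3094, 0.2066]
tool_rot: [0.0, 0.117, 0.993, 0.0]
contact_force: [0.2, -0.5, 0.2]
gripper_width: -0.001
grasp_force: 0.0
t: 26.88
eef_pos: [0.5441, 0.3087, 0.2064]
tool_rot: [-0.0, 0.117, 0.993, 0.0]
contact_force: [-1.3, 0.3, 0.9]
gripper_width: 0.004
grasp_force: 0.3
t: 27.05
eef_pos: [0.5452, 0.3083, 0.2063]
tool_rot: [-0.0, 0.117, 0.993, 0.0]
contact_force: [-0.3, -0.8, 0.4]
gripper_width: -0.002
grasp_force: 0.3
```

```bash
python3 -m pendant '[[0,-0.001,0,0,0],[0,0,0,0,0]]';python3 -m pendant '[[0,-0.001,0,0,0],[0,0,0,0,0]]';python3 -m pendant '[[0,-0.001,0,0,0],[0,0,0,0,0]]'
```

```text
t: 27.22
eef_pos: [0.5456, 0.3082, 0.2061]
tool_rot: [-0.001, 0.117, 0.993, -0.0]
contact_force: [-1.8, 0.6, 0.4]
gripper_width: 0.001
grasp_force: 1.3
t: 27.38
eef_pos: [0.546, 0.3082, 0.2059]
tool_rot: [-0.001, 0.117, 0.993, -0.0]
contact_force: [-6.2, 1.4, 1.8]
gripper_width: -0.001
grasp_force: 2.5
t: 27.55
eef_pos: [0.5464, 0.3083, 0.2058]
tool_rot: [-0.002, 0.117, 0.993, -0.0]
contact_force: [-6.6, 1.6, 2.5]
gripper_width: 0.0
grasp_force: 3.6
```

```bash
python3 -m pendant '[[0,0.02,0,0,0],[0,0.006,-0.025,0,0],[0,0,-0.025,0,0],[0,-0.02,0,0,0],[0,-0.028,0,0,0],[0,-0.006,0,0,0],[0,0,0,0,0]]';python3 -m pendant '[[0,0,0.002,0,0],[0,0,0.002,0,0],[0,0,0.002,0,0],[0,0,0,0,0]]'; python3 look.py;python3 -m pendant '[[0,0,0.002,0,0],[0,0,0.002,0,0],[0,0,0,0,0]]'
```

```text
t: 28.13
eef_pos: [0.5662, 0.2509, 0.2067]
tool_rot: [0.002, 0.119, 0.993, 0.0]
contact_force: [-0.0, -0.4, -0.8]
gripper_width: 0.003
grasp_force: 0.0
t: 28.47
eef_pos: [0.5642, 0.2597, 0.2062]
tool_rot: [-0.0, 0.116, 0.993, 0.0]
contact_force: [-0.4, -0.1, 1.1]
gripper_width: -0.004
grasp_force: 0.0
28.4667 tcp rel [[-0.0203 -0.0689  0.2062]] tooly 76.66167350861814 F [-0.4209 -0.1179  1.0691] 0.04361794330179691
bottle 0.63 [246.2, 194.7] 117 [[-0.0387 -0.0433  0.0042]
 [-0.0338 -0.0367  0.0342]
 [-0.0277 -0.0242  0.0614]]
bottle 0.5 [249.9, 174.3] [[-0.0282 -0.0689  0.1198]]
cap_top 0.53 [252.7, 173.5] [[-0.0225 -0.0689  0.1212]]
t: 28.92
eef_pos: [0.566, 0.2628, 0.2063]
tool_rot: [0.0, 0.117, 0.993, 0.0]
contact_force: [0.5, 0.4, 0.4]
gripper_width: 0.006
grasp_force: 0.0
```

```bash
python3 -m pendant '[[0,0,0.002,0,0],[0,0,0.002,0,0],[0,0,0,0,0]]';python3 -m pendant '[[0,0,0.0015,0,0],[0,0,0.0015,0,0],[0,0,0,0,0]]';python3 -m pendant '[[0,0,0.001,0,0],[0,0,0.001,0,0],[0,0,0,0,0]]'; python3 look.py
```

```text
t: 29.17
eef_pos: [0.5669, 0.2667, 0.2063]
tool_rot: [0.0, 0.117, 0.993, 0.0]
contact_force: [0.4, 0.1, 0.2]
gripper_width: -0.001
grasp_force: 0.0
t: 29.42
eef_pos: [0.5676, 0.2691, 0.2062]
tool_rot: [-0.0, 0.117, 0.993, -0.0]
contact_force: [-0.1, -0.8, 1.3]
gripper_width: 0.002
grasp_force: 0.1
t: 29.67
eef_pos: [0.5681, 0.2702, 0.2064]
tool_rot: [-0.0, 0.118, 0.993, -0.001]
contact_force: [-1.8, -3.5, 4.5]
gripper_width: 0.003
grasp_force: 1.4
29.6667 tcp rel [[-0.0189 -0.0578  0.2064]] tooly 76.50112745171144 F [-1.7585 -3.4986  4.492 ] 1.4210517704486847
bottle 0.5 [247.4, 194.0] 186 [[-0.0385 -0.0452  0.0064]
 [-0.032  -0.0346  0.0341]
 [-0.0105 -0.0139  0.0647]]
bottle 0.68 [251.6, 199.4] [[-0.0242 -0.0578  0.0433]]
cap_top 0.74 [251.7, 173.1] [[-0.0232 -0.0578  0.1139]]
```

```bash
python3 -m pendant '[[0,0,0.001,0,0],[0,0,0,0,0]]';python3 -m pendant '[[0,0,0.001,0,0],[0,0,0,0,0]]'; python3 -m pendant '[[0,0,0.001,0,0],[0,0,0,0,0]]'
```

```text
t: 30.03
eef_pos: [0.5685, 0.2709, 0.2065]
tool_rot: [-0.0, 0.118, 0.993, -0.001]
contact_force: [-1.7, -6.8, 6.2]
gripper_width: 0.002
grasp_force: 2.8
t: 30.2
eef_pos: [0.5688, 0.2713, 0.2066]
tool_rot: [-0.0, 0.118, 0.993, -0.001]
contact_force: [-3.1, -8.0, 7.6]
gripper_width: -0.001
grasp_force: 3.5
t: 30.37
eef_pos: [0.5691, 0.2718, 0.2067]
tool_rot: [-0.0, 0.118, 0.993, -0.001]
contact_force: [-3.2, -9.4, 9.9]
gripper_width: 0.002
grasp_force: 4.2
```

```bash
python3 -m pendant '[[0,0,-0.01,0,0],[0,0.01,-0.02,0,0],[0,0.03,0,-0.02,0],[0.085,0.03,0.02,-0.04,0],[0.085,0,0.02,-0.04,0],[0.085,0,0,0,0],[0.085,0,0,0,0],[0.085,0,0,0,0]]'; python3 tilt.py
python3 - <<'E'
from look import *
im,d=bot.read_camera('wrist');m=bot.camera_model('wrist')
k=bot.trace('bottle','wrist')[0];P=rel(cloud(m,d,k['mask']))
for a,b in[(.01,.03),(.03,.05),(.079,.09)]:
    T=P[(P[:,2]>a)&(P[:,2]<b)];print(a,T.min(0),T.max(0))
P=rel(cloud(m,d,np.ones(d.shape,bool)))
L=P[(P[:,1]>-.12)&(P[:,1]<-.06)&(P[:,2]>.02)&(P[:,2]<.075)&(P[:,0]>-.012)&(P[:,0]<.008)];print("long face x",np.percentile(L[:,0],[5,50,95]),len(L))
L=P[(P[:,0]>-.067)&(P[:,0]<-.045)&(P[:,2]>.01)&(P[:,2]<.05)&(abs(P[:,1])<.008)];print("end face y",np.percentile(L[:,1],[5,50,95]) if len(L) else 0,len(L))
L=P[(P[:,0]>-.067)&(P[:,0]<-.045)&(abs(P[:,2]-.055)<.004)&(abs(P[:,1])<.015)];print("end top y",np.percentile(L[:,1],[2,50,98]) if len(L) else 0,len(L))
cv2.imwrite("pics/k.png",im)
E
```

```text
t: 31.03
eef_pos: [0.5081, 0.2928, 0.2944]
tool_rot: [0.0, 0.117, 0.993, 0.0]
contact_force: [-0.4, -0.5, -0.4]
gripper_width: 0.711
grasp_force: 0.0
z 0.003 x -0.0395 n 23
z 0.009 x -0.0399 n 29
z 0.015 x -0.0396 n 40
z 0.021 x -0.0397 n 34
z 0.027 x -0.0397 n 43
z 0.033 x -0.0397 n 42
z 0.039 x -0.0396 n 43
z 0.045 x -0.0394 n 52
z 0.051 x -0.0389 n 69
z 0.057 x -0.0359 n 149
z 0.062 x -0.0314 n 93
z 0.069 x -0.0308 n 91
z 0.075 x -0.0307 n 80
z 0.081 x -0.0209 n 441
31.1333 tcp [[-0.0824 -0.0508  0.2932]] [ 0.221  -0.7166 -0.3424] 0.0
0.01 [-0.0404 -0.0472  0.01  ] [ 0.0012 -0.0007  0.03  ]
0.03 [-0.0404 -0.0484  0.03  ] [ 0.0014 -0.0049  0.0499]
0.079 [-0.0316 -0.0407  0.079 ] [-0.0081 -0.0186  0.0832]
long face x [0.0002 0.0009 0.0016] 2728
end face y [-0.      0.0002  0.0005] 256
end top y [0.0003 0.0035 0.0096] 266
```

View pics/k.png

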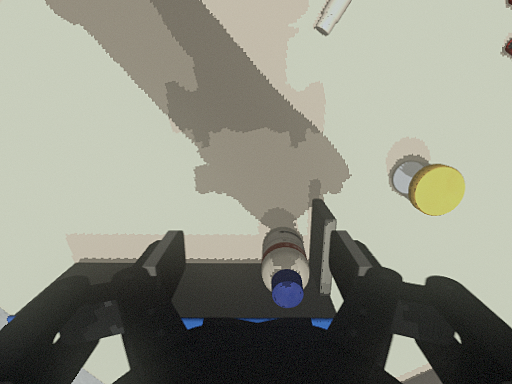

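```bash
python3 -c "
from h import *
print(bot.get_obs()['q'])"; python3 -m pendant '[[0,0,0,0,-6.667],[0,0,0,0,-6.667],[0,0,0,0,-6.667],[0,0,0,0,-6.667],[0,0,0,0,-6.667],[0,0,0,0,-6.667],[0,0,0,0,-6.667],[0,0,0,0,-6.667],[0,0,0,0,-6.667],[0,0,0,0,0]]'; python3 -c "
from look import *
o,R=st();p=rel(np.array([o['eef_pos']]))[0];d=np.array([-.041,-.067])-p[:2];w=np.r_[n*d[0]+y*d[1],.209-p[2]];print(o['t'],p,R.T@w,'tool -x in stop',-R[:2,0]@n,-R[:2,0]@y)"
```

```text
[-0.73934811  0.46262581  0.14470376  1.87912638 -0.08880977  0.80834782
  0.78670775]
t: 32.07
eef_pos: [0.5084, 0.2918, 0.2935]
tool_rot: [-0.001, -0.396, 0.918, -0.0]
contact_force: [0.0, -0.7, 0.2]
gripper_width: -0.002
grasp_force: 0.0
32.0667 [-0.082  -0.0508  0.2935] [-0.0064 -0.0437  0.0845] tool -x in stop 0.49652677969997516 0.867620476749542
```

```bash
python3 -m pendant '[[0,-0.0065,-0.022,0,0],[0,0,-0.022,0,0],[0,0,0,0.03,0],[0,0,0,0.03,0],[0,0,0,0.0245,0],[0,0,0,0,0],[0,-0.004,0,0,0],[0,-0.004,0,0,0],[0,-0.002,0,0,0],[0,0,0,0,0]]';python3 -m pendant '[[0,-0.002,0,0,0],[0,-0.002,0,0,0],[0,0,0,0,0]]';python3 -m pendant '[[0,-0.002,0,0,0],[0,-0.002,0,0,0],[0,0,0,0,0]]'; python3 look.py
```

```text
t: 32.9
eef_pos: [0.5526, 0.2754, 0.2118]
tool_rot: [0.002, -0.395, 0.919, 0.0]
contact_force: [-0.3, 0.3, -0.2]
gripper_width: 0.005
grasp_force: 0.0
t: 33.15
eef_pos: [0.5545, 0.2776, 0.2106]
tool_rot: [0.0, -0.395, 0.919, 0.0]
contact_force: [-0.7, -0.6, 0.9]
gripper_width: -0.001
grasp_force: 0.2
t: 33.4
eef_pos: [0.5567, 0.2807, 0.21]
tool_rot: [-0.0, -0.395, 0.919, 0.0]
contact_force: [-3.1, 0.8, 2.1]
gripper_width: 0.001
grasp_force: 0.4
33.4 tcp rel [[-0.0325 -0.0503  0.21  ]] tooly 136.570116145198 F [-3.1407  0.786   2.1181] 0.3505106418742798
bottle 0.54 [255.5, 199.1] 182 [[-0.0351 -0.047   0.0045]
 [-0.013  -0.0422  0.0211]
 [-0.0002 -0.0327  0.0501]]
bottle 0.45 [250.3, 203.8] [[-0.0263 -0.0503  0.0245]]
```

```bash
python3 -m pendant '[[0,-0.0009,0.0005,0,0],[0,-0.0009,0.0005,0,0],[0,0,0,0,0]]';python3 -m pendant '[[0,-0.0009,0.0005,0,0],[0,-0.0009,0.0005,0,0],[0,0,0,0,0]]'; python3 look.py
```

```text
t: 33.85
eef_pos: [0.5572, 0.2821, 0.2099]
tool_rot: [-0.001, -0.395, 0.919, 0.0]
contact_force: [-4.5, 0.9, 2.8]
gripper_width: -0.005
grasp_force: 0.3
t: 34.1
eef_pos: [0.5576, 0.2839, 0.2098]
tool_rot: [-0.001, -0.395, 0.919, -0.0]
contact_force: [-5.4, -0.1, 4.3]
gripper_width: -0.003
grasp_force: 1.4
34.1 tcp rel [[-0.0323 -0.0469  0.2098]] tooly 136.5497466815089 F [-5.4088 -0.1057  4.2793] 1.3754341914318502
bottle 0.61 [255.5, 199.3] 222 [[-0.036  -0.0589  0.0014]
 [-0.014  -0.0399  0.0223]
 [ 0.0003 -0.0277  0.0525]]
bottle 0.57 [251.8, 203.7] [[-0.0226 -0.0469  0.0214]]
```

```bash
python3 -m pendant '[[0,0.0007,0.0013,0,0],[0,-0.0009,0.0005,0,0],[0,-0.0009,0.0005,0,0],[0,0,0,0,0]]';python3 -m pendant '[[0,-0.0009,0.0005,0,0],[0,-0.0009,0.0005,0,0],[0,0,0,0,0]]'; python3 look.py
```

```text
t: 34.63
eef_pos: [0.5569, 0.2852, 0.2094]
tool_rot: [-0.001, -0.395, 0.919, -0.001]
contact_force: [-3.9, -4.1, 2.2]
gripper_width: -0.001
grasp_force: 2.6
t: 34.88
eef_pos: [0.557, 0.2865, 0.2088]
tool_rot: [-0.002, -0.395, 0.919, -0.001]
contact_force: [-3.8, -4.7, -1.0]
gripper_width: -0.001
grasp_force: 2.9
34.8833 tcp rel [[-0.0335 -0.0445  0.2088]] tooly 136.47214590385892 F [-3.771  -4.701  -0.9814] 2.921346368457307
bottle 0.65 [255.1, 199.6] 227 [[-0.0358 -0.0576  0.0048]
 [-0.0128 -0.0383  0.0236]
 [ 0.0007 -0.0234  0.0788]]
bottle 0.59 [254.1, 201.6] [[-0.0172 -0.0445  0.0247]]
```

```bash
python3 -m pendant '[[0,-0.0009,0.0005,0,0],[0,0,0,0,0]]'; python3 -m pendant '[[0,-0.0009,0.0005,0,0],[0,0,0,0,0]]'; python3 -m pendant '[[0,0.01,0,0,0],[0,0.02,0,0,0],[0,0.02,0.02,-0.03,0],[0.085,0,0.03,-0.04,6],[0.085,0,0,-0.02,7],[0.085,0,0,0,7],[0.085,0,0,0,7],[0.085,0,0,0,7],[0.085,0,0,0,7],[0.085,0,0,0,7],[0.085,0,0,0,6],[0.085,0,0,0,6]]'
cat > fin.py <<'E'
from look import *
im,d=bot.read_camera('wrist');m=bot.camera_model('wrist')
o,_=st();print(o['t'],"tcp",rel(np.array([o['eef_pos']])))
k=bot.trace('bottle','wrist')[0];P=rel(cloud(m,d,k['mask']))
for a,b in[(.01,.03),(.03,.05),(.079,.09)]:
    T=P[(P[:,2]>a)&(P[:,2]<b)];print(a,np.percentile(T,[1,99],axis=0))
A=rel(cloud(m,d,np.ones(d.shape,bool)))
L=A[(A[:,1]>-.12)&(A[:,1]<-.06)&(A[:,2]>.02)&(A[:,2]<.075)&(abs(A[:,0])<.008)];print("long x",np.median(L[:,0]),len(L))
L=A[(A[:,0]>-.067)&(A[:,0]<-.045)&(A[:,2]>.01)&(A[:,2]<.05)&(abs(A[:,1])<.008)];print("end y",np.median(L[:,1]),len(L))
E
python3 fin.py; python3 -c "
from h import *
im,_=bot.read_camera('top')"
```

```text
t: 35.25
eef_pos: [0.557, 0.287, 0.2085]
tool_rot: [-0.003, -0.394, 0.919, -0.001]
contact_force: [-4.6, -5.4, -2.2]
gripper_width: 0.0
grasp_force: 3.4
t: 35.42
eef_pos: [0.557, 0.2875, 0.2082]
tool_rot: [-0.004, -0.394, 0.919, -0.002]
contact_force: [-5.7, -6.0, -0.3]
gripper_width: 0.004
grasp_force: 4.4
t: 36.42
eef_pos: [0.4916, 0.2853, 0.2939]
tool_rot: [0.001, 0.12, 0.993, 0.001]
contact_force: [-0.2, -0.4, 0.5]
gripper_width: 0.995
grasp_force: 0.0
36.4667 tcp [[-0.0969 -0.0608  0.2938]]
0.01 [[-0.04   -0.0429  0.0104]
 [-0.0202 -0.005   0.0297]]
0.03 [[-0.0401 -0.0435  0.0303]
 [-0.0213 -0.0058  0.0499]]
0.079 [[-0.0308 -0.0354  0.0793]
 [-0.0123 -0.0144  0.0828]]
long x 0.0006226709840529607 2392
end y 0.0002758566205212392 292
```

```bash
python3 -m pendant '[[0.085,-0.03,0.018,0,0],[0.085,-0.03,0.018,0,0],[0.085,-0.0155,0,0,0],[0.085,0,0,0.027,0],[0.085,0,0,0.026,0],[0.085,0,0,0,0],[0.01,0,0,0,0],[0.01,0,0,0,0],[0.01,0,0,0,0],[0.01,0,0,0,0],[0.01,0,0,0,0],[0.01,0,0,0,0]]' 20;python3 -m pendant '[[0.01,0,0,0,0],[0.01,0.001,0,-0.002,0],[0.01,0,0,-0.002,0],[0.01,0,0,0,0],[0.01,0,0,0,0]]' 30;python3 look.py; python3 tilt.py
```

```text
t: 37.57
eef_pos: [0.5733, 0.303, 0.2417]
tool_rot: [0.001, 0.117, 0.993, 0.001]
contact_force: [0.1, 0.7, 4.2]
gripper_width: 0.267
grasp_force: 19.7
t: 37.98
eef_pos: [0.5718, 0.3027, 0.2441]
tool_rot: [-0.0, 0.117, 0.993, -0.0]
contact_force: [-0.0, 0.6, -0.7]
gripper_width: 0.267
grasp_force: 29.2
37.9833 tcp rel [[-0.0229 -0.0254  0.2441]] tooly 76.5439605978457 F [-0.0241  0.6496 -0.7413] 29.16630150284618
bottle 0.93 [250.2, 193.6] 429 [[-0.0396 -0.0465  0.0036]
 [-0.0236 -0.0406  0.041 ]
 [-0.0025 -0.0253  0.0674]]
bottle 0.63 [253.6, 202.3] [[-0.0158 -0.0254  0.006 ]]
cap_top 0.67 [250.7, 170.5] [[-0.0211 -0.0254  0.0959]]
z 0.005 x -0.0408 n 6
z 0.009 x -0.0409 n 27
z 0.015 x -0.0411 n 32
z 0.021 x -0.0412 n 35
z 0.027 x -0.0413 n 42
z 0.033 x -0.0413 n 46
z 0.039 x -0.0413 n 46
z 0.045 x -0.0412 n 61
z 0.051 x -0.0410 n 68
z 0.057 x -0.0398 n 154
z 0.063 x -0.0353 n 292
z 0.070 x -0.0330 n 82
z 0.075 x -0.0328 n 115
z 0.083 x -0.0249 n 722
z 0.084 x -0.0218 n 328
38.2833 tcp [[-0.0228 -0.0253  0.2442]] [-0.3491 -0.5784 -0.8464] 29.166553997201845
```

Lifted and vertical. Now +y in small steps.

```bash
python3 -m pendant '[[0.01,0,0.0015,0,0],[0.01,0,0.0015,0,0],[0.01,0,0,0,0]]';python3 -m pendant '[[0.01,0,0.001,0,0],[0.01,0,0.0005,0,0],[0.01,0,0,0,0]]';python3 -m pendant '[[0.01,0,0.001,0,0],[0.01,0,0,0,0]]';python3 -m pendant '[[0.01,0,0.0007,0,0],[0.01,0,0,0,0]]'; python3 look.py
```

```text
t: 38.53
eef_pos: [0.5726, 0.3062, 0.2443]
tool_rot: [-0.0, 0.117, 0.993, 0.0]
contact_force: [-0.3, 0.3, -1.2]
gripper_width: 0.272
grasp_force: 29.2
t: 38.78
eef_pos: [0.573, 0.307, 0.2443]
tool_rot: [-0.0, 0.117, 0.993, -0.0]
contact_force: [-0.5, -0.5, 0.5]
gripper_width: 0.266
grasp_force: 29.2
t: 38.95
eef_pos: [0.5732, 0.3076, 0.2443]
tool_rot: [-0.0, 0.117, 0.993, -0.001]
contact_force: [-0.7, -2.4, -0.0]
gripper_width: 0.268
grasp_force: 29.1
t: 39.12
eef_pos: [0.5734, 0.308, 0.2442]
tool_rot: [-0.0, 0.117, 0.993, -0.001]
contact_force: [-1.3, -4.2, 2.1]
gripper_width: 0.267
grasp_force: 29.1
39.1167 tcp rel [[-0.0226 -0.0198  0.2442]] tooly 76.50671271443797 F [-1.2761 -4.1757  2.0884] 29.080103107262403
bottle 0.71 [300.7, 224.6] 604 [[ 0.0488 -0.1626  0.0052]
 [ 0.0642 -0.1544  0.0515]
 [ 0.0833 -0.1361  0.0844]]
bottle 0.58 [249.9, 200.3] [[-0.0234 -0.0198  0.0082]]
cap_top 0.68 [250.2, 170.3] [[-0.0215 -0.0198  0.0923]]
```

```bash
python3 -m pendant '[[0.01,-0.001,0,0,0],[0.01,-0.001,0,0,0],[0.01,0,0,0,0]]';python3 -m pendant '[[0.01,-0.001,0,0,0],[0.01,0,0,0,0]]';python3 -m pendant '[[0.01,-0.001,0,0,0],[0.01,0,0,0,0]]'; python3 tilt.py
```

```text
t: 39.57
eef_pos: [0.5751, 0.3078, 0.244]
tool_rot: [-0.001, 0.117, 0.993, -0.001]
contact_force: [-2.5, -4.2, 1.7]
gripper_width: 0.269
grasp_force: 29.2
t: 39.73
eef_pos: [0.576, 0.3079, 0.244]
tool_rot: [-0.001, 0.117, 0.993, -0.0]
contact_force: [-2.1, -4.7, 1.3]
gripper_width: 0.267
grasp_force: 29.2
t: 39.9
eef_pos: [0.5769, 0.3077, 0.2439]
tool_rot: [-0.001, 0.117, 0.993, -0.0]
contact_force: [-2.2, -4.1, -0.2]
gripper_width: 0.269
grasp_force: 29.3
z 0.004 x -0.0400 n 9
z 0.009 x -0.0403 n 30
z 0.015 x -0.0402 n 35
z 0.021 x -0.0401 n 42
z 0.027 x -0.0398 n 44
z 0.033 x -0.0395 n 53
z 0.039 x -0.0393 n 51
z 0.045 x -0.0390 n 67
z 0.051 x -0.0387 n 70
z 0.057 x -0.0375 n 155
z 0.063 x -0.0328 n 307
z 0.069 x -0.0298 n 97
z 0.075 x -0.0294 n 123
z 0.083 x -0.0195 n 821
z 0.084 x -0.0218 n 221
40.0 tcp [[-0.0191 -0.0193  0.2439]] [-3.3662 -3.7774 -0.7657] 29.326200232899282
```

```bash
python3 -m pendant '[[0.01,0.001,-0.0005,0.001,0],[0.01,0,0,0.0015,0],[0.01,0,0,0,0],[0.03,0,0,0,0],[0.045,0,0,0,0],[0.045,0,0,0,0],[0.045,0,0,-0.03,0],[0.045,0.02,0,-0.03,0],[0.06,0.04,0,0,0],[0.085,0.02,-0.02,0,0],[0.085,0,-0.02,0,0],[0.085,0,0,0,0]]'; python3 fin.py; python3 tilt.py
```

```text
t: 41.0
eef_pos: [0.4876, 0.2851, 0.3021]
tool_rot: [-0.0, 0.117, 0.993, -0.0]
contact_force: [0.1, -0.9, -0.6]
gripper_width: 0.995
grasp_force: 0.0
41.05 tcp [[-0.0999 -0.0606  0.3023]]
0.01 [[-0.039  -0.0378  0.0102]
 [-0.0207 -0.0012  0.0297]]
0.03 [[-0.0391 -0.0384  0.0303]
 [-0.0129 -0.0012  0.0499]]
0.079 [[-0.03   -0.0306  0.0792]
 [-0.0094 -0.0091  0.0832]]
long x 0.001976941855668837 2333
end y 0.002488896243312616 317
z 0.004 x -0.0387 n 27
z 0.009 x -0.0392 n 28
z 0.015 x -0.0391 n 34
z 0.021 x -0.0392 n 40
z 0.027 x -0.0391 n 37
z 0.033 x -0.0394 n 41
z 0.039 x -0.0392 n 47
z 0.045 x -0.0391 n 54
z 0.051 x -0.0388 n 60
z 0.057 x -0.0360 n 130
z 0.062 x -0.0313 n 103
z 0.069 x -0.0309 n 71
z 0.075 x -0.0306 n 79
z 0.081 x -0.0217 n 388
41.2 tcp [[-0.0994 -0.0585  0.3022]] [0.3059 0.1295 0.5586] 0.0
```

```bash
python3 fin.py
python3 - <<'E'
from look import *
# fit circle of r=20mm to body points
im,d=bot.read_camera('wrist');m=bot.camera_model('wrist')
from scipy.optimize import least_squares
P=rel(cloud(m,d,bot.trace('bottle','wrist')[0]['mask']));T=P[(P[:,2]>.012)&(P[:,2]<.05)]
r=least_squares(lambda c:np.hypot(T[:,0]-c[0],T[:,1]-c[1])-.02,[-.02,-.02],loss='soft_l1',f_scale=.001);print("centre",r.x,len(T))
T=P[P[:,2]>.081];print("cap",T[:,:2].mean(0),cv2.minEnclosingCircle((T[:,:2]*1000).astype(np.float32)))
E
```

```text
41.25 tcp [[-0.0994 -0.0585  0.302 ]]
0.01 [[-0.0402 -0.0401  0.0105]
 [-0.0221 -0.0035  0.0299]]
0.03 [[-0.0403 -0.0406  0.0303]
 [-0.0161 -0.003   0.0499]]
0.079 [[-0.0308 -0.0326  0.0792]
 [-0.0095 -0.011   0.0827]]
long x 0.0008466712158812658 2435
end y 0.00034749965352565116 256
centre [-0.0198 -0.0205] 825
cap [-0.0204 -0.0212] ((-20.611427307128906, -21.87373924255371), 10.782170295715332)
```

```bash
python3 -m pendant '[[0,0,0,0,-6.5],[0,0,0,0,-6.5],[0,0,0,0,-6.5],[0,0,0,0,-6.5],[0,0,0,0,-6.5],[0,0,0,0,-6.5],[0,0,0,0,-6],[0,0,-0.0294,0,0],[0,0,0,0.035,0],[0,0,0,0.035,0],[0,0,0,0.032,0],[0,0,0,0,0]]'; python3 -m pendant '[[0,-0.02,0,0,0],[0,-0.017,0,0,0],[0,-0.008,0,0,0],[0,-0.003,0,0,0],[0,0,0,0,0],[0,0,0,0,0]]'; python3 look.py
```

```text
t: 42.4
eef_pos: [0.5023, 0.2611, 0.1941]
tool_rot: [-0.005, -0.272, 0.962, -0.001]
contact_force: [-0.3, -0.5, -0.0]
gripper_width: -0.002
grasp_force: 0.0
t: 42.9
eef_pos: [0.5449, 0.2872, 0.2003]
tool_rot: [-0.0, -0.272, 0.962, -0.0]
contact_force: [0.6, -0.3, 0.1]
gripper_width: 0.004
grasp_force: 0.0
42.9 tcp rel [[-0.0454 -0.0467  0.2003]] tooly 121.54590127358117 F [ 0.6182 -0.2545  0.0866] 0.0
bottle 0.69 [255.3, 196.4] 220 [[-0.0318 -0.0419  0.0034]
 [-0.0166 -0.0377  0.0273]
 [-0.0022 -0.03    0.0786]]
bottle 0.59 [252.8, 200.0] [[-0.0202 -0.0467  0.0316]]
cap_top 0.7 [251.1, 175.2] [[-0.0231 -0.0467  0.0999]]
```

Gap about 5 mm along the diagonal.

```bash
python3 -m pendant '[[0,-0.0015,0,0,0],[0,-0.0015,0,0,0],[0,0,0,0,0]]'; python3 -m pendant '[[0,-0.001,0,0,0],[0,0,0,0,0]]'; python3 -m pendant '[[0,-0.001,0,0,0],[0,0,0,0,0]]'; python3 -m pendant '[[0,-0.001,0,0,0],[0,0,0,0,0]]'
```

```text
t: 43.35
eef_pos: [0.5481, 0.2891, 0.1999]
tool_rot: [0.0, -0.272, 0.962, 0.0]
contact_force: [-1.1, -0.4, 0.2]
gripper_width: 0.0
grasp_force: 0.0
t: 43.52
eef_pos: [0.5489, 0.2896, 0.1998]
tool_rot: [0.0, -0.272, 0.962, 0.0]
contact_force: [0.4, 0.1, 0.6]
gripper_width: 0.001
grasp_force: 0.0
t: 43.68
eef_pos: [0.5497, 0.2901, 0.1998]
tool_rot: [0.0, -0.272, 0.962, 0.0]
contact_force: [-0.2, -0.2, 1.1]
gripper_width: -0.003
grasp_force: 0.0
t: 43.85
eef_pos: [0.5505, 0.2906, 0.1998]
tool_rot: [-0.0, -0.272, 0.962, -0.0]
contact_force: [-1.0, -1.2, -0.8]
gripper_width: -0.001
grasp_force: 0.1
```

```bash
python3 -m pendant '[[0,-0.001,0,0,0],[0,0,0,0,0]]'; python3 -m pendant '[[0,-0.001,0,0,0],[0,0,0,0,0]]'; python3 -m pendant '[[0,-0.0007,0,0,0],[0,0,0,0,0]]'
```

```text
t: 44.02
eef_pos: [0.5513, 0.2911, 0.1998]
tool_rot: [-0.0, -0.272, 0.962, -0.0]
contact_force: [-0.4, 0.0, 0.2]
gripper_width: 0.003
grasp_force: 0.4
t: 44.18
eef_pos: [0.5518, 0.2914, 0.1997]
tool_rot: [-0.001, -0.272, 0.962, -0.0]
contact_force: [-2.9, -1.1, 3.4]
gripper_width: 0.0
grasp_force: 1.6
t: 44.35
eef_pos: [0.552, 0.2916, 0.1996]
tool_rot: [-0.001, -0.272, 0.962, -0.0]
contact_force: [-4.7, -3.1, 4.3]
gripper_width: -0.001
grasp_force: 2.8
```

```bash
python3 -m pendant '[[0,0.004,0,0,0],[0,0.015,0,0,0],[0,0.025,0,-0.01,0],[0.085,0.01,0,-0.04,6.5],[0.085,0,0.02,-0.04,6.5],[0.085,0,0,-0.01,6.5],[0.085,0,0,0,6.5],[0.085,0,0,0,6.5],[0.085,0,0,0,6.5],[0.085,0,0,0,6],[0.085,0,0,0,0],[0.085,0,0,0,0]]'; python3 -m pendant '[[0.085,0,0,0,0],[0.085,0,0,0,0]]'; python3 fin.py
python3 - <<'E'
from look import *
im,d=bot.read_camera('wrist');m=bot.camera_model('wrist')
from scipy.optimize import least_squares
P=rel(cloud(m,d,bot.trace('bottle','wrist')[0]['mask']));T=P[(P[:,2]>.012)&(P[:,2]<.05)]
r=least_squares(lambda c:np.hypot(T[:,0]-c[0],T[:,1]-c[1])-.02,[-.02,-.02],loss='soft_l1',f_scale=.001);print("centre",r.x,len(T))
T=P[P[:,2]>.081];print("cap",cv2.minEnclosingCircle((T[:,:2]*1000).astype(np.float32)))
for c in["top"]:
    im,d=bot.read_camera(c);m=bot.camera_model(c)
    for nm in ["amber_bottle","green_bottle","cup"]:
        for k in bot.trace(nm,c)[:1]: print(nm,k["at"],np.median(cloud(m,d,k["mask"]),0))
E
python3 tilt.py
```

```text
t: 45.35
eef_pos: [0.499, 0.2808, 0.2972]
tool_rot: [0.001, 0.115, 0.993, 0.0]
contact_force: [0.1, 0.8, -0.2]
gripper_width: 0.998
grasp_force: 0.0
t: 45.52
eef_pos: [0.4989, 0.2806, 0.2971]
tool_rot: [0.0, 0.116, 0.993, 0.0]
contact_force: [0.7, 0.6, -0.1]
gripper_width: 0.994
grasp_force: 0.0
45.5667 tcp [[-0.0885 -0.0639  0.2971]]
0.01 [[-0.0398 -0.0395  0.0106]
 [-0.0239 -0.0032  0.0297]]
0.03 [[-0.0397 -0.0402  0.0303]
 [-0.0232 -0.0047  0.0499]]
0.079 [[-0.0306 -0.0325  0.0792]
 [-0.0092 -0.0115  0.0827]]
long x 0.0008704323324786897 2687
end y 0.0003845296444561127 302
centre [-0.0194 -0.0202] 834
cap ((-20.106435775756836, -21.318117141723633), 11.372159957885742)
green_bottle [297.8, 167.9] [0.6253 0.1717 0.0617]
z 0.004 x -0.0385 n 25
z 0.009 x -0.0384 n 30
z 0.015 x -0.0388 n 36
z 0.021 x -0.0389 n 37
z 0.027 x -0.0388 n 44
z 0.033 x -0.0391 n 40
z 0.039 x -0.0389 n 50
z 0.045 x -0.0389 n 52
z 0.051 x -0.0385 n 69
z 0.057 x -0.0358 n 137
z 0.062 x -0.0312 n 108
z 0.069 x -0.0305 n 75
z 0.075 x -0.0304 n 86
z 0.081 x -0.0213 n 425
46.0167 tcp [[-0.0886 -0.0639  0.2971]] [0.8886 0.5718 0.3607] 0.0
```

Standing upright with both gaps within about 0.5 mm, and the robot is clear, so I'm handing in.

```bash
python3 -c "
from station import bot
print(bot.hand_in())"
```

```text
the job is handed in; nothing more can be done
None
```

The bottle was tipped up against the long board, let go standing, then moved home into the corner (gaps to both boards about 0.5 mm by camera, about 9 to 10 N peak seen on the stop) and handed in at about 46 s; the cap also used the board's top edge to start the tip, and of the bystanders only the green bottle was re-located at the end, unmoved.

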